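Change over the battery sticks in the charging dock

TASK

The battery sticks in the grey charging dock (green bands) are charged: press each one down to release its push-push latch so that it pops up, pull it out and stand it in a free pocket of the blue caddy. Stand each flat stick (orange band) from the caddy in a free slot of the dock and see that it ends locked down, flush with the dock's top; a full press toggles a slot between locked and popped up, so watch which it is. Keep the caddy upright and leave the other things on the desk alone.

Things in the scene. Friction and masses are not known exactly. Their poses are not given: they have to be found in the camera images.
- dock: Grey fixed charging dock, 182 mm long (its y) x 69 mm (x from -29 to +40) x 124 mm high; origin at the middle of its underside (below the middle slot), z up. In its top are three slots in a row along y, 58 mm apart : square wells 34 mm wide, each in the middle of a finger recess 50 x 50 mm, 16 mm deep; lift plates 110 mm below the top when locked.
- caddy: Blue open-topped plastic carrying caddy, 129 (x) x 156 (y) x 62 mm high, 1 kg, loose; origin at the centre of its underside, z up. Six pockets, each 46 x 46 mm inside, floor 4 mm thick: two rows at x = -37.5 and +37.5 mm, three in each at y = -50.7, 0 and +50.7 mm. A black carrying bar (not for lifting here) lies between the rows. The flat sticks stand in some of the pockets.
- slot0 (a point): Centre of slot 0 of the dock at the level of the dock's top (-58 mm along the dock's y); axes as the dock's.
- lift0 (a joint): Sprung lift plate under slot 0: height in m above locked. 0 locked, 0.040 released (rises within 1.5 s), -0.008 pressed right down. Push-push: each full press (below -0.006, 3 to 8 N, held 0.2 s), then let go, toggles it; lesser presses do not. All start locked, even if empty. A stick stands loosely on it: top flush with the dock's when locked, 40 mm above when released.
- slot1 (a point): Centre of slot 1 of the dock at the level of the dock's top (0 mm along the dock's y); axes as the dock's.
- lift1 (a joint): Sprung lift plate under slot 1: height in m above locked. 0 locked, 0.040 released (rises within 1.5 s), -0.008 pressed right down. Push-push: each full press (below -0.006, 3 to 8 N, held 0.2 s), then let go, toggles it; lesser presses do not. All start locked, even if empty. A stick stands loosely on it: top flush with the dock's when locked, 40 mm above when released.
- slot2 (a point): Centre of slot 2 of the dock at the level of the dock's top (+58 mm along the dock's y); axes as the dock's.
- lift2 (a joint): Sprung lift plate under slot 2: height in m above locked. 0 locked, 0.040 released (rises within 1.5 s), -0.008 pressed right down. Push-push: each full press (below -0.006, 3 to 8 N, held 0.2 s), then let go, toggles it; lesser presses do not. All start locked, even if empty. A stick stands loosely on it: top flush with the dock's when locked, 40 mm above when released.
- charged0_mid (a point): Charged battery stick: black round rod with a green band near its top and a green disc on top, diameter 28 mm, length 110 mm, 0.12 kg; point at its centre (half-way up), z along it towards its top. Stands locked down in a dock slot at the start; may be absent.
- charged1_mid (a point): Charged battery stick: black round rod with a green band near its top and a green disc on top, diameter 28 mm, length 110 mm, 0.12 kg; point at its centre (half-way up), z along it towards its top. Stands locked down in a dock slot at the start; may be absent.
- charged2_mid (a point): Charged battery stick: black round rod with a green band near its top and a green disc on top, diameter 28 mm, length 110 mm, 0.12 kg; point at its centre (half-way up), z along it towards its top. Stands locked down in a dock slot at the start; may be absent.
- flat0_mid (a point): Flat battery stick: as the charged ones (diameter 28 mm, length 110 mm, 0.12 kg) but with an orange band and orange disc on top; point at its centre, z towards its top. Stands in a pocket of the caddy at the start; may be absent.
- flat1_mid (a point): Flat battery stick: as the charged ones (diameter 28 mm, length 110 mm, 0.12 kg) but with an orange band and orange disc on top; point at its centre, z towards its top. Stands in a pocket of the caddy at the start; may be absent.
- flat2_mid (a point): Flat battery stick: as the charged ones (diameter 28 mm, length 110 mm, 0.12 kg) but with an orange band and orange disc on top; point at its centre, z towards its top. Stands in a pocket of the caddy at the start; may be absent.
- oil_bottle2: Bystander: white oil bottle with red cap, 41 mm across, 112 mm high, origin under its middle.
- bar: Bystander: square copper bar lying flat, 26 x 76 x 14 mm, origin under the middle.
Not all that is in view belongs to the job. What is shaped like the part that bears charged2_mid but purple is not meant.

How it is judged (in metres and radians):
On the way:
1. a slot of the dock has been released: its lift plate has popped up (value of joint any of lift0, lift1, lift2 above 0.03 m), for 0.2 s.
At the end, for the whole second after the job is handed in: Every charged stick stands in the caddy (leaning < 0.4 rad, centre 30-75 mm above its underside); every flat one stands in a slot (within 12 mm of its axis, leaning < 0.15 rad, centre 60-75 mm up), lift plate within 5 mm of locked; at rest; caddy upright within 0.1 rad (x of charged0_mid in the frame of caddy between -0.066 and 0.066 m and y of charged0_mid in the frame of caddy between -0.085 and 0.085 m and z of charged0_mid in the frame of caddy between 0.03 and 0.075 m and angle between each of charged0_mid, charged1_mid, charged2_mid's own z axis and vertical below 0.4 rad and linear speed of each of charged0, charged1, charged2, flat0, flat1, flat2 below 0.03 m/s and x of charged1_mid in the frame of caddy between -0.066 and 0.066 m and y of charged1_mid in the frame of caddy between -0.085 and 0.085 m and z of charged1_mid in the frame of caddy between 0.03 and 0.075 m and x of charged2_mid in the frame of caddy between -0.066 and 0.066 m and y of charged2_mid in the frame of caddy between -0.085 and 0.085 m and z of charged2_mid in the frame of caddy between 0.03 and 0.075 m and ((horizontal distance between flat0_mid and slot0 below 0.012 m and value of joint lift0 below 0.005 m) or (horizontal distance between flat0_mid and slot1 below 0.012 m and value of joint lift1 below 0.005 m) or (horizontal distance between flat0_mid and slot2 below 0.012 m and value of joint lift2 below 0.005 m)) and z of flat0_mid in the frame of dock between 0.06 and 0.075 m and angle between each of flat0_mid, flat1_mid, flat2_mid's own z axis and vertical below 0.15 rad and ((horizontal distance between flat1_mid and slot0 below 0.012 m and value of joint lift0 below 0.005 m) or (horizontal distance between flat1_mid and slot1 below 0.012 m and value of joint lift1 below 0.005 m) or (horizontal distance between flat1_mid and slot2 below 0.012 m and value of joint lift2 below 0.005 m)) and z of flat1_mid in the frame of dock between 0.06 and 0.075 m and ((horizontal distance between flat2_mid and slot0 below 0.012 m and value of joint lift0 below 0.005 m) or (horizontal distance between flat2_mid and slot1 below 0.012 m and value of joint lift1 below 0.005 m) or (horizontal distance between flat2_mid and slot2 below 0.012 m and value of joint lift2 below 0.005 m)) and z of flat2_mid in the frame of dock between 0.06 and 0.075 m and angle between caddy's own z axis and vertical below 0.1 rad); the robot touches nothing.
It fails at once if a bystander (oil bottle, copper bar) is moved by more than 3 cm (distance of any of oil_bottle2, bar from where it was at the start of the episode above 0.03 m).
It fails at once if a stick falls off the desk (height (world z) of any of charged0_mid, charged1_mid, charged2_mid, flat0_mid, flat1_mid, flat2_mid below -0.05 m).
Of charged0, charged1, charged2 only 2 to 3 are there at a start; the rules pass over those that are not, and their reading is None.
Of flat0, flat1, flat2 only 2 to 3 are there at a start; the rules pass over those that are not, and their reading is None.
At some moment in a run one of caddy may be knocked a few centimetres aside while the robot is not near it.
It also fails if it takes over 210 s, if anything falls off the work surface, if the arm or the gripper's body presses on something with over 40 N, if the wrist force passes 120 N, or if a joint passes its speed limit or range.

ROBOT

A 6-joint arm with a two-finger parallel gripper is mounted at the origin on a cart in front of the work surface, level with it; the furniture and walls round the work are solid. World frame = base frame: x ahead of the robot, y to its left, z up, the work surface at z = 0. Lengths are in mm, angles in rad, forces in N, time in s.
With the tool pointing down it reaches from about 250 to 725 mm from the base axis. Payload 4 kg.
Tool frame: the origin (TCP) lies at the very end of the fingers, on their centre line; the grasp point (between the pads) lies env.hold_point_z behind it (env.hold_point_z is the distance from the TCP to the grasp point, in mm); x points along the fingers, y is the direction in which the jaws open and shut, and the axes are right-handed (so a half turn about x gives the same grasp; the last joint's range is limited). The gripper opens to 85 mm and grips with 20 to 120 N. Pads are 22 mm wide; open, the fingers measure 114 mm over their backs; the gripper's body (76 mm by 85 mm) begins 54 mm behind the grasp point. The pads swing forward as they close: fully open they stand 13 mm farther back than shut.
Start: joints at [-1.274, 0.241, 0.005, 1.335, 0, 1.571], TCP at [146.229, -478.139, 231.306] pointing down, gripper open.
Joint ranges: [-2.72, 2.72], [-1.05, 1.87], [-1.09, 1.28], [-1.99, 2.15], [-1.42, 1.44], [-3.14, 3.14]. Speed limits (rad/s): [2.79, 2.79, 3.14, 3.14, 3.14, 3.14].

INTERFACE

Orientations are given as a unit quaternion [x, y, z, w].
In Python, from station import env, eyes gives the robot as it stands.
- The arm moves only by the shell command python3 -m handwheel 'ROWS' [FORCE]. ROWS is JSON, one flat list of numbers, 7 for each row, row after row: the turn, a rotation vector about the tool's x, y, z in degrees, then the shift along the tool's x, y, z in cm, then the finger opening in cm, from 0 to 8.54. In form: [ax, ay, az, tx, ty, tz, hand, ax, ay, az, tx, ty, tz, hand, ...]. A call has 1 to 20 rows; each row shifts and turns the commanded pose from where the row before left it, along the tool's axes as they then stand; what a row does not reach is not made up. A row lasts 1/10 s, in which the tool goes at most 50 mm and 8.59 degrees, less where a joint would pass 70% of its speed; a pose out of reach is approached as far as the arm can. A call is refused whole if a number of a shift passes 5 or a number of a turn 8.59, either way. A call with a gripper value outside its range is refused whole. The fingers move at their own pace and stop on an object; FORCE is the grip in N (left out, the last holds). Time passes only in rows, so rows that do not move let the fingers close. It gives the time, the measured TCP pose, the force and the opening at its end, in the units of the state.
- env.read_state(): the state, without advancing time (a new reading comes with each control period).
- eyes.read_camera(name): name is "scene" or "side" or "wrist"; returns a dict with "frame" (420x560x3 uint8, red, green, blue), "K" (3x3 intrinsics, pixels), "camera_from_world" (4x4, takes a point from world to camera coordinates). Camera axes: x right, y down, z forward; pixel columns grow to the right and rows downward; lengths in mm; the calibration is good to about 2 mm. A picture is of the moment at which its call begins. There is no depth.
- env.finish_job(): hands the job in, once; it reports no verdict.
The state is a dict: "t": time; "joint_pos": joint angles; "joint_vel": joint speeds; "joint_torque": joint torques, N m; "position": TCP position; "tcp_rot": TCP orientation; "force": force on the tool from outside, world axes, zero at the start; "wrist_torque": the same for the moment, N m; "opening": finger opening in mm.
Only numpy, scipy, OpenCV 4.12 (cv2) and the standard library are available. Lean on these libraries where they do the work, as an engineer would, in place of code of your own. Each camera call takes 0.05 s, during which the arm holds its last target.

## Working session

There is one attempt and no reset: what is moved stays moved. The work goes in short steps, Python scripts to look and compute and a shell command to move; the robot and the scene stay as the last step left them, time stands still between calls to the robot, and variables do not carry over. Pictures are saved under pics/ and viewed, and the job is handed in when it is done.

```bash
ls; mkdir -p pics; python3 - <<'E'
from station import env, eyes
import cv2
print(env.read_state(), env.hold_point_z)
for n in ["scene","side","wrist"]:
    d=eyes.read_camera(n); cv2.imwrite(f"pics/{n}0.png",cv2.cvtColor(d["frame"],cv2.COLOR_RGB2BGR))
    print(n,d["K"].tolist(),d["camera_from_world"].round(4).tolist())
E
```

```text
pics
{'t': 0.0, 'joint_pos': array([-1.27400732e+00,  2.41407798e-01,  3.71368873e-03,  1.33516938e+00,
       -5.93991353e-06,  1.57074947e+00]), 'joint_vel': array([-1.91545390e-03, -5.53925617e-04,  9.25931785e-04,  6.98588932e-04,
        5.87292270e-05,  5.98503924e-04]), 'joint_torque': array([-8.49988937e-04, -3.72317576e+01,  2.52407652e+01,  1.70489377e-02,
       -4.84426323e-06, -4.06969093e-06]), 'position': array([ 146.04100597, -477.54294817,  230.41150093]), 'tcp_rot': array([-0.69922254, -0.10528492,  0.69944278, -0.10383989]), 'force': array([ 0.83764809,  0.06349644, -0.96267893]), 'wrist_torque': array([ 0.00254928,  0.01954149, -0.02395003]), 'opening': 85.47906183365971} 18.700000000000003
scene [[483.5643818396525, 0.0, 281.3655683645656], [0.0, 483.5643818396525, 212.25357181429177], [0.0, 0.0, 1.0]] [[-0.6892, -0.7246, 0.0052, 584.826], [-0.5792, 0.5465, -0.6048, 235.1526], [0.4354, -0.4199, -0.7963, 907.5166], [0.0, 0.0, 0.0, 1.0]]
side [[398.95315870373935, 0.0, 278.16479072240963], [0.0, 398.95315870373935, 209.55429712756649], [0.0, 0.0, 1.0]] [[0.8454, -0.5341, -0.0038, -327.7873], [-0.325, -0.5088, -0.7972, 403.5873], [0.4238, 0.6752, -0.6037, 466.7536], [0.0, 0.0, 0.0, 1.0]]
wrist [[378.4596913036083, 0.0, 276.2523372706994], [0.0, 378.4596913036083, 208.954030198208], [0.0, 0.0, 1.0]] [[0.2929, -0.9561, -0.0017, -498.7424], [-0.9219, -0.2829, 0.2647, -33.641], [-0.2536, -0.076, -0.9643, 379.9639], [0.0, 0.0, 0.0, 1.0]]
```

View pics/scene0.png

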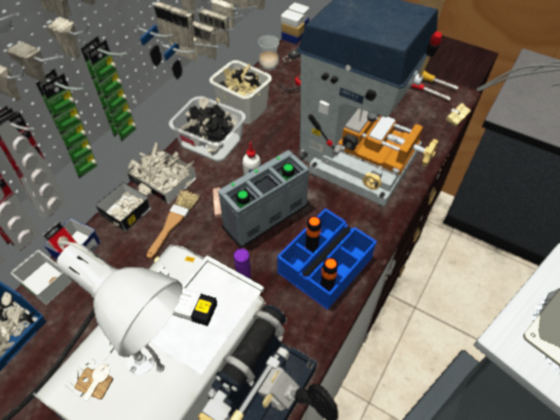

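View pics/side0.png

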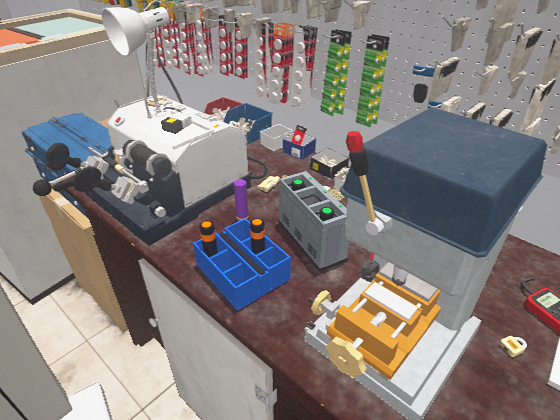

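View pics/wrist0.png

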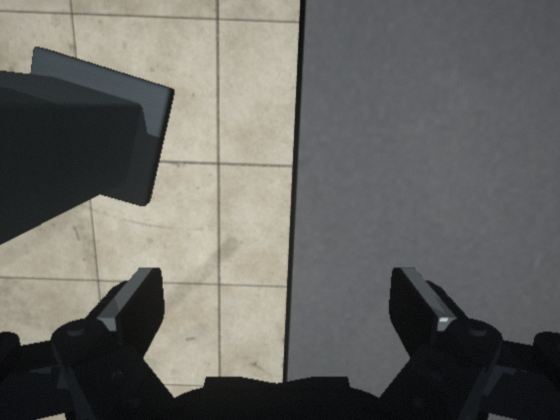

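```bash
cat > h.py <<'E'
import numpy as np, cv2
from station import env, eyes
def shot(n,tag=None,crop=None,scale=4):
    d=eyes.read_camera(n)
    im=cv2.cvtColor(d["frame"],cv2.COLOR_RGB2BGR)
    if tag:
        o=im
        if crop:
            x0,y0,x1,y1=crop; o=cv2.resize(im[y0:y1,x0:x1],None,fx=scale,fy=scale,interpolation=cv2.INTER_CUBIC)
        cv2.imwrite(f"pics/{tag}.png",o)
    return d
def unproj(d,u,v,z):
    K=d["K"];T=d["camera_from_world"];R=T[:3,:3];t=T[:3,3]
    r=R.T@np.linalg.inv(K)@np.array([u,v,1.]);c=-R.T@t
    return c+r*(z-c[2])/r[2]
def proj(d,p):
    p=np.atleast_2d(p);T=d["camera_from_world"]
    q=(T[:3,:3]@p.T).T+T[:3,3];q=q@d["K"].T
    return q[:,:2]/q[:,2:]
def blobs(d,lo,hi,mina=8):
    h=cv2.cvtColor(d["frame"],cv2.COLOR_RGB2HSV)
    m=cv2.inRange(h,lo,hi);n,l,s,c=cv2.connectedComponentsWithStats(m)
    return [(c[i].round(1).tolist(),s[i].tolist()) for i in range(1,n) if s[i][4]>=mina]
E
python3 - <<'E'
from h import *
d=shot("scene","s1",(205,140,385,310),4); e=shot("side","d1",(185,165,355,310),4)
for n,x in(("scene",d),("side",e)):
    print(n,"green",[b for b in blobs(x,(50,150,90),(75,255,255)) if 140<b[0][1]<250 and b[0][0]>200]); print("orange",[b for b in blobs(x,(3,180,120),(18,255,255)) if b[0][0]<345])
E
```

```text
scene green [([287.7, 167.1], [283, 164, 10, 7, 59]), ([242.3, 194.0], [238, 190, 10, 9, 68])]
orange [([341.0, 141.5], [339, 139, 4, 5, 13]), ([313.8, 221.0], [309, 217, 11, 9, 80]), ([312.4, 233.2], [307, 230, 12, 6, 38]), ([330.4, 263.3], [325, 259, 12, 10, 94]), ([328.3, 275.5], [323, 273, 12, 6, 38])]
side green [([297.5, 181.5], [294, 180, 8, 4, 28]), ([326.5, 210.1], [322, 208, 10, 6, 43])]
orange [([275.5, 33.1], [274, 31, 4, 4, 8]), ([256.8, 222.1], [252, 219, 10, 6, 16]), ([257.4, 234.8], [251, 230, 14, 9, 80]), ([207.7, 237.4], [201, 233, 14, 9, 83]), ([340.2, 312.6], [337, 309, 7, 8, 20]), ([337.3, 332.5], [327, 316, 28, 26, 176])]
```

View pics/s1.png

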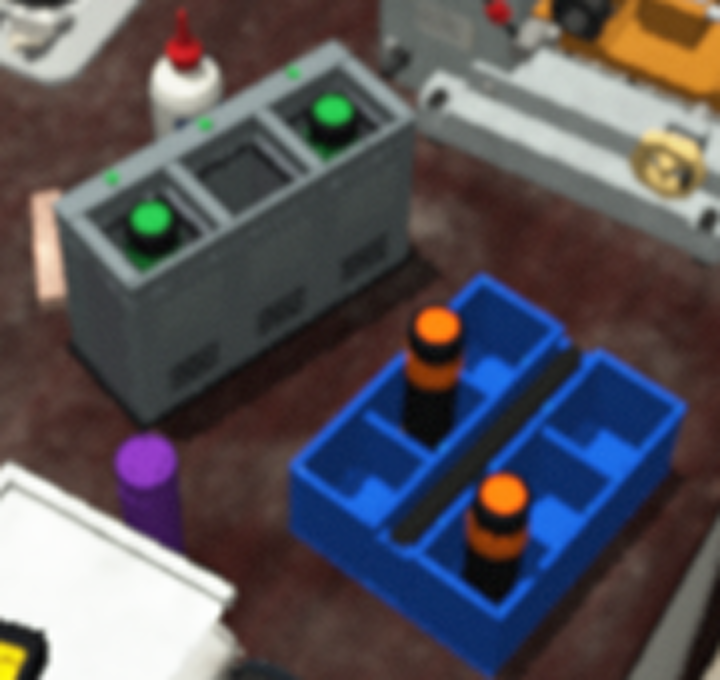

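View pics/d1.png

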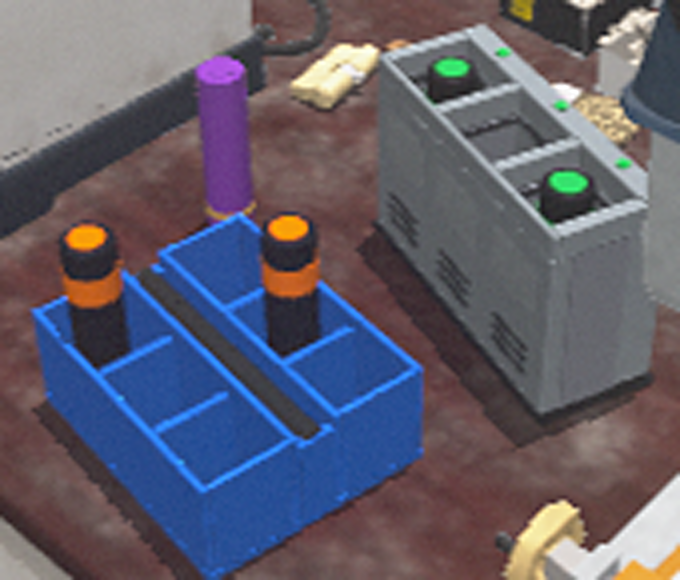

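```bash
python3 - <<'E'
from h import *
from scipy.optimize import least_squares
d=eyes.read_camera("scene");e=eyes.read_camera("side")
S=lambda x,y:(205+x/4,140+y/4); D=lambda x,y:(185+x/4,165+y/4)
P=lambda c,p,z: print(unproj(c,p[0],p[1],z).round(1))
print("green");[P(d,p,124) for p in((287.7,167.1),(242.3,194.0))];[P(e,p,124) for p in((326.5,210.1),(297.5,181.5))]
print("orange");[P(d,p,114) for p in((313.8,221),(330.4,263.3))];[P(e,p,114) for p in((256.8,222.1),(206.3,224.3))]
print("dock");[P(d,S(*p),124) for p in((55,205),(135,285),(412,115),(335,42))]
[P(e,D(*p),124) for p in((380,57),(555,240),(648,200),(480,27))]
print("caddy");
[P(d,S(*p),62) for p in((292,467),(482,275),(685,405),(500,612))]
[P(e,D(*p),62) for p in((35,313),(240,215),(420,370),(205,490))]
print("purple top? scene",unproj(d,*S(148,460),110),unproj(e,*D(222,72),110))
print("red cap",unproj(d,*S(182,20),112), "bar",unproj(d,*S(48,245),14))
E
```

```text
green
[623.3 197.1 124. ]
[633.2 312.1 124. ]
[626. 197. 124.]
[636.2 313.2 124. ]
orange
[495.1 251.2 114. ]
[408.9 297.3 114. ]
[496.6 249.4 114. ]
[410.8 296.1 114. ]
dock
[670.5 341.4 124. ]
[605.4 345.  124. ]
[591.4 169.9 124. ]
[656.  162.4 124. ]
[608.8 341.5 124. ]
[593.  162.9 124. ]
[649.9 163.  124. ]
[673.4 337.4 124. ]
caddy
[507.3 334.   62. ]
[524.8 181.1  62. ]
[399.4 167.2  62. ]
[384.4 318.2  62. ]
[385.8 315.9  62. ]
[511.2 330.2  62. ]
[527.  177.1  62. ]
[403.7 164.9  62. ]
purple top? scene [533.48736657 399.84886468 110.        ] [537.55808439 394.55814144 110.        ]
red cap [733.39159163 203.07212715 112.        ] bar [729.00023363 312.69501301  14.        ]
```

```bash
python3 - <<'E'
from h import *
from scipy.spatial.transform import Rotation as R
s=env.read_state();q=s["tcp_rot"];print(R.from_quat(q).as_matrix().round(3))
for n in("scene","side","wrist"):
    d=eyes.read_camera(n);T=d["camera_from_world"];print(n,-T[:3,:3].T@T[:3,3])
    if n=="wrist": print("cam in tool",R.from_quat(q).as_matrix().T@(-T[:3,:3].T@T[:3,3]-s["position"]))
d=eyes.read_camera("scene");e=eyes.read_camera("side")
print("scene z0");
for p in((385,198),(300,150),(305,160),(415,150),(430,165),(497,50),(320,410),(265,290),(175,250)):print(p,unproj(d,*p,0).round())
print("side z0")
for p in((305,340),(395,415),(480,320),(345,180),(120,230),(250,175),(140,260),(330,410)):print(p,unproj(e,*p,0).round())
for z in(200,300,400):print(z,unproj(d,325,65,z).round(),unproj(e,485,250,z).round(),unproj(e,345,180,z).round())
E
```

```text
[[-0.     0.292 -0.956]
 [ 0.    -0.956 -0.292]
 [-1.    -0.001  0.   ]]
scene [144.11189766 676.26135692 861.86249617]
side [ 210.45071223 -284.87740541  602.28027217]
wrist [ 211.52506235 -457.7561234   375.20563459]
cam in tool [-144.11763328   -0.34250283  -68.40510585]
scene z0
(385, 198) [482.  21.   0.]
(300, 150) [724.  55.   0.]
(305, 160) [692.  70.   0.]
(415, 150) [ 528. -154.   -0.]
(430, 165) [ 472. -139.    0.]
(497, 50) [ 614. -675.    0.]
(320, 410) [263. 466.   0.]
(265, 290) [497. 380.   0.]
(175, 250) [697. 454.   0.]
side z0
(305, 340) [471.  45.   0.]
(395, 415) [ 509. -133.    0.]
(480, 320) [766. -92.   0.]
(345, 180) [862. 404.   0.]
(120, 230) [278. 521.   0.]
(250, 175) [653. 568.   0.]
(140, 260) [287. 397.   0.]
(330, 410) [432. -75.   0.]
200 [739. -29. 200.] [696. -82. 200.] [645. 175. 200.]
300 [649.  78. 300.] [ 576. -132.  300.] [537.  61. 300.]
400 [559. 184. 400.] [ 455. -183.  400.] [429. -54. 400.]
```

```bash
python3 -m handwheel '[0,0,0,-1.8,-4,0,4, 0,0,0,-1.8,-4,0,4, 0,0,0,-1.8,-4,0,4, 0,0,0,-1.8,-4,0,4, -8.5,0,0,0,0,-4.7,4, -8.5,0,0,0,0,-4.7,4, -8.5,0,0,0,0,-4.7,4, -8.5,0,0,0,0,-4.7,0, -8.5,0,0,0,0,-4.7,0, -8.5,0,0,0,0,-4.7,0, -8.5,0,0,0,0,-4.7,0, -8.5,0,0,0,0,-4.7,0, 0,0,0,0,0,-4.5,0, 0,0,0,0,0,-4.5,0, 0,0,0,0,0,-4.5,0, 0,0,0,0,0,-4.5,0]'; cat >> h.py <<'E'
from scipy.spatial.transform import Rotation as Rot
def to(x,y,z,yaw=None):
    """remaining shift in tool cm, and turn"""
    s=env.read_state();R=Rot.from_quat(s["tcp_rot"]).as_matrix()
    dd=R.T@(np.array([x,y,z])-s["position"])/10
    cy=np.degrees(np.arctan2(R[1,1],R[0,1]))
    tilt=(R.T@np.array([0,0,-1])).round(4)
    print("pos",s["position"].round(1),"yaw",cy.round(2),"shift cm",dd.round(2),"down in tool",tilt,"F",s["force"].round(1),"open",round(s["opening"],1),"t",round(s["t"],1),"q",s["joint_pos"].round(2), "turn ax",None if yaw is None else round(cy-yaw,2))
E
python3 - <<'E'
from h import *
to(624.5,197,175,-5)
d=eyes.read_camera("scene");e=eyes.read_camera("side")
P=[c["K"]@c["camera_from_world"][:3] for c in(d,e)]
x=cv2.triangulatePoints(P[0],P[1],np.array([[204.],[308]]),np.array([[174.],[124]]));print((x[:3]/x[3]).T)
E
```

```text
t: 2.2
position: [357.9, 114.4, 303.6]
tcp_rot: [0.522, 0.478, -0.521, 0.478]
force: [1.4, -0.1, 0.2]
opening: 0.0
pos [357.9 114.4 303.6] yaw -4.97 shift cm [ 12.9   25.83 -10.53] down in tool [ 1.0e+00 -1.2e-03  2.0e-04] F [ 1.4 -0.1  0.2] open 0.0 t 2.2 q [ 0.31 -0.03 -0.12  1.48 -0.    1.97] turn ax 0.03
[[450.29744798 538.09925502 216.11565515]]
```

```bash
python3 -m handwheel '[0,0,0,0,4.3,-1.75,0, 0,0,0,0,4.3,-1.75,0, 0,0,0,0,4.3,-1.75,0, 0,0,0,0,4.3,-1.75,0, 0,0,0,2,4.3,-1.75,0, 0,0,0,3,4.3,-1.75,0, 0,0,0,4,0,0,0, 0,0,0,3.5,0,0,0, 0,0,0,0,0,0,0,0,0,0,0,0,0,0]'; python3 - <<'E'
from h import *
to(624.5,197,128,-5)
d=shot("scene","s2",(205,140,385,310),4)
print(unproj(d,262,290,190),unproj(d,262,290,150))
d=shot("wrist","w2")
E
```

```text
t: 3.3
position: [619.3, 192.3, 181.5]
tcp_rot: [-0.521, -0.478, 0.522, -0.477]
force: [0.0, -0.5, -0.3]
opening: 0.1
pos [619.3 192.3 181.5] yaw -5.04 shift cm [ 5.35  0.48 -0.52] down in tool [ 1.0e+00  1.4e-03 -7.0e-04] F [ 0.  -0.5 -0.3] open 0.1 t 3.3 q [ 0.3   0.57  0.36  1.37 -0.    1.96] turn ax -0.04
[422.15900051 448.50836219 190.        ] [438.71281051 434.94886178 150.        ]
```

View pics/s2.png

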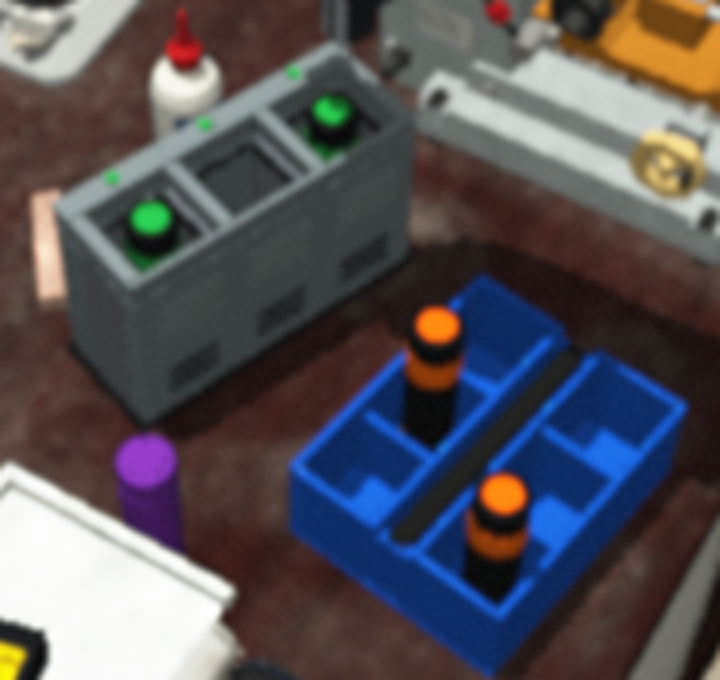

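View pics/w2.png

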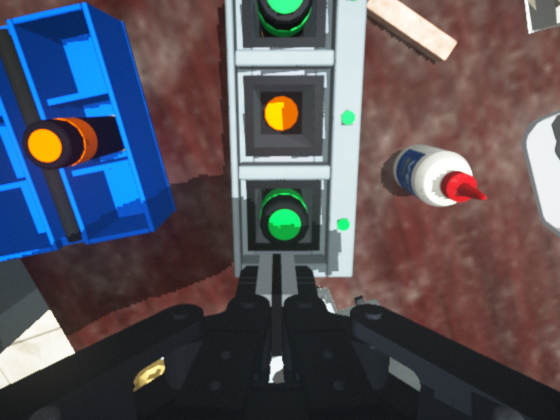

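```bash
python3 - <<'E'
from h import *
d=eyes.read_camera("wrist")
for b in blobs(d,(50,150,90),(75,255,255),60):print(b,unproj(d,*b[0],124).round(1))
g=np.array([[285,224],[284,2]])
for p in((285,224),(281,113)):print(unproj(d,*p,124).round(1),unproj(d,*p,14).round(1))
to(624.5,197,135,-5)
E
```

```text
([282.8, 6.2], [265, 0, 37, 16, 443]) [635.7 306.9 124. ]
([284.5, 25.7], [257, 11, 52, 23, 177]) [635.8 298.1 124. ]
([345.6, 118.2], [340, 112, 13, 13, 129]) [664.3 250.9 124. ]
([281.6, 196.3], [259, 189, 46, 29, 304]) [627.2 211.7 124. ]
([282.6, 224.1], [267, 209, 33, 32, 826]) [626.4 195.5 124. ]
([341.0, 224.1], [336, 219, 12, 11, 109]) [659.4 192.5 124. ]
[627.8 195.4 124. ] [628.  160.5  14. ]
[630.6 256.5 124. ] [632.4 254.3  14. ]
pos [621.2 193.3 185.2] yaw -5.01 shift cm [ 5.02  0.27 -0.38] down in tool [ 1.     -0.0057  0.0023] F [0.5 1.3 0.2] open 0.0 t 3.5 q [ 0.3   0.56  0.37  1.37 -0.    1.96] turn ax -0.01
```

```bash
python3 -m handwheel '[0,0,0,2,0.5,-0.3,0, 0,0,0,2,0,0,0, 0,0,0,1.5,0,0,0, 0,0,0,0,0,0,0, 0,0,0,0,0,0,0]'; python3 - <<'E'
from h import *
to(626,196,115,-5)
E
```

```text
t: 3.95
position: [625.7, 196.0, 128.8]
tcp_rot: [0.522, 0.477, -0.52, 0.478]
force: [0.3, -1.5, -0.3]
opening: -0.3
pos [625.7 196.  128.8] yaw -4.99 shift cm [1.38 0.02 0.  ] down in tool [ 1.     -0.0031  0.0013] F [ 0.3 -1.5 -0.3] open -0.3 t 4.0 q [0.3  0.6  0.29 1.25 0.   1.96] turn ax 0.01
```

```bash
python3 -m handwheel '[0,0,0,0.5,0,0,0, 0,0,0,0.4,0,0,0, 0,0,0,0.3,0,0,0, 0,0,0,0.2,0,0,0, 0,0,0,0,0,0,0, 0,0,0,0,0,0,0, 0,0,0,0,0,0,0]'; python3 - <<'E'
from h import *
to(626,196,115,-5)
E
```

```text
t: 4.65
position: [626.9, 196.4, 116.0]
tcp_rot: [0.523, 0.477, -0.519, 0.479]
force: [0.0, 0.7, 11.1]
opening: 0.3
pos [626.9 196.4 116. ] yaw -4.99 shift cm [ 0.1  -0.08  0.05] down in tool [ 1.     -0.0062  0.0026] F [ 0.   0.7 11.1] open 0.3 t 4.7 q [ 0.3   0.61  0.27  1.22 -0.    1.96] turn ax 0.01
```

```bash
python3 -m handwheel '[0,0,0,-1,0,0,0, 0,0,0,-2,0,0,0, 0,0,0,-3,0,0,5, 0,0,0,-3.5,0,0,5, 0,0,0,0,0,0,5, 0,0,0,0,0,0,5, 0,0,0,0,0,0,5, 0,0,0,0,0,0,5, 0,0,0,0,0,0,5,0,0,0,0,0,0,5,0,0,0,0,0,0,5]'; python3 - <<'E'
from h import *
to(626,196,137,-5)
d=shot("wrist","w3")
E
```

```text
t: 5.75
position: [624.6, 195.7, 206.9]
tcp_rot: [-0.521, -0.478, 0.522, -0.478]
force: [-0.7, -0.1, -0.2]
opening: 50.0
pos [624.6 195.7 206.9] yaw -4.99 shift cm [ 6.99  0.14 -0.05] down in tool [ 1.e+00  8.e-04 -3.e-04] F [-0.7 -0.1 -0.2] open 50.0 t 5.8 q [ 0.3   0.57  0.44  1.44 -0.    1.96] turn ax 0.01
```

View pics/w3.png

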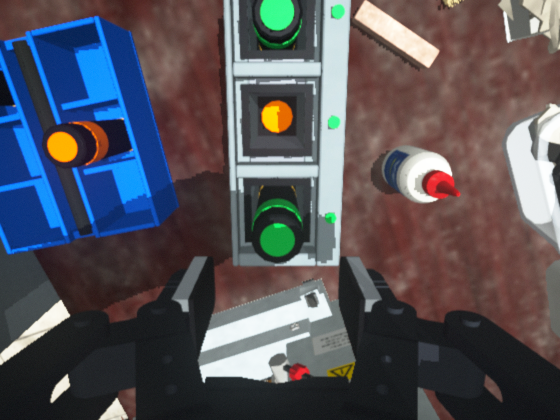

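```bash
python3 - <<'E'
from h import *
d=eyes.read_camera("wrist")
print(unproj(d,278,241,164).round(1))
to(626,196,137,-5)
E
python3 -m handwheel '[0,0,0,2,0.15,-0.05,5, 0,0,0,2,0,0,5, 0,0,0,2,0,0,5, 0,0,0,1,0,0,5, 0,0,0,0,0,0,5, 0,0,0,0,0,0,2, 0,0,0,0,0,0,2, 0,0,0,0,0,0,2, 0,0,0,0,0,0,2, 0,0,0,0,0,0,2, 0,0,0,0,0,0,2]' 30
python3 - <<'E'
from h import *
to(626,196,137,-5)
E
```

```text
[626.7 194.6 164. ]
pos [624.8 195.7 207.2] yaw -5.0 shift cm [ 7.02  0.12 -0.04] down in tool [ 1.e+00  2.e-04 -0.e+00] F [-0.7  0.7 -0.6] open 50.1 t 5.8 q [0.3  0.57 0.44 1.44 0.   1.96] turn ax 0.0
t: 6.95
position: [626.9, 196.3, 138.1]
tcp_rot: [0.522, 0.477, -0.521, 0.478]
force: [0.4, 0.1, 1.8]
opening: 26.9
pos [626.9 196.3 138.1] yaw -4.99 shift cm [ 0.11 -0.09  0.04] down in tool [ 1.0e+00 -1.6e-03  6.0e-04] F [0.4 0.1 1.8] open 26.9 t 7.0 q [ 0.3   0.6   0.31  1.28 -0.    1.96] turn ax 0.01
```

```bash
python3 -m handwheel '[0,0,0,-1,0,0,2, 0,0,0,-2,0,0,2, 0,0,0,-2.5,0,0,2, 0,0,0,-2.5,0,0,2, 0,0,0,-2.5,0,0,2, 0,0,0,-1,0,0,2, 0,0,0,0,0,0,2, 0,0,0,0,-2,0,2, 0,0,0,0,-3,0.2,2, 0,0,0,0,-3,0.2,2, 0,0,0,0,-3,0.1,2, 0,0,0,0,-1.85,0,2, 0,0,0,0,0,0,2, 0,0,0,0,0,0,2]'
python3 - <<'E'
from h import *
to(498.5,202.5,90,-5)
d=shot("scene","s4",(205,120,385,290),4)
d=shot("side","d4",(165,135,345,305),4)
E
```

```text
t: 8.35
position: [497.6, 202.2, 251.5]
tcp_rot: [-0.521, -0.478, 0.522, -0.478]
force: [0.3, 1.3, -0.9]
opening: 27.0
pos [497.6 202.2 251.5] yaw -4.97 shift cm [16.15  0.11 -0.05] down in tool [ 1.e+00  1.e-03 -8.e-04] F [ 0.3  1.3 -0.9] open 27.0 t 8.3 q [ 0.39  0.31  0.15  1.41 -0.    2.04] turn ax 0.03
```

View pics/s4.png

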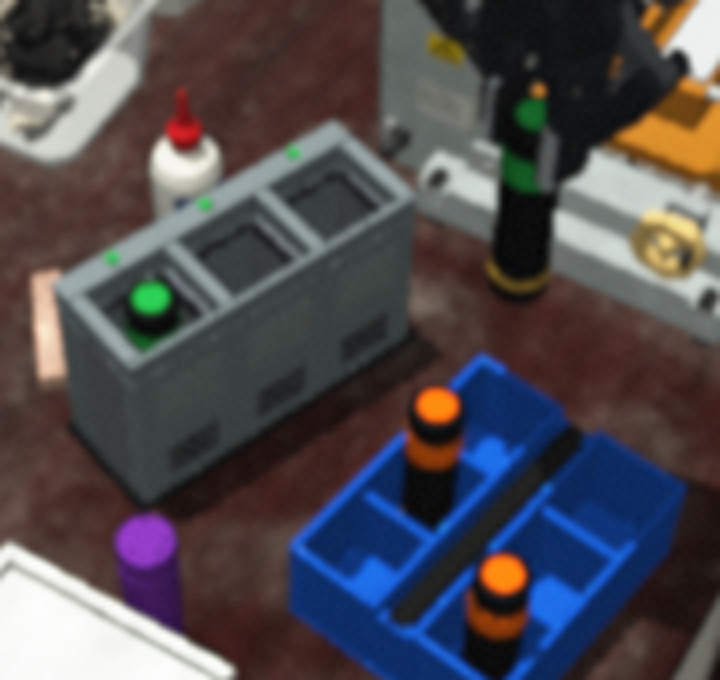

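View pics/d4.png

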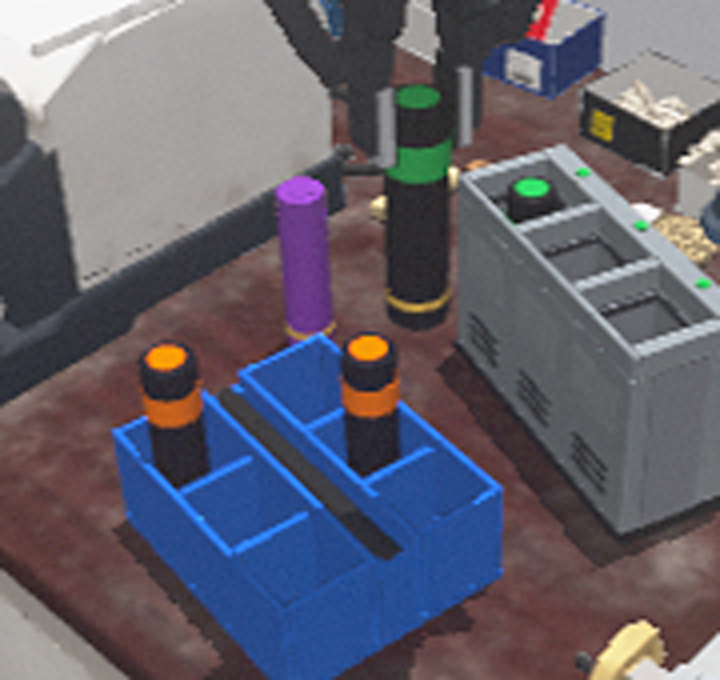

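```bash
python3 -m handwheel '[0,0,0,3,0.1,0,2, 0,0,0,4,0,0,2, 0,0,0,3,0,0,2, 0,0,0,2,0,0,2, 0,0,0,2,0,0,2, 0,0,0,1,0,0,2, 0,0,0,0.8,0,0,2, 0,0,0,0.2,0,0,2, 0,0,0,0,0,0,2, 0,0,0,0,0,0,2]'
python3 - <<'E'
from h import *
to(498.5,202.5,88,-5)
d=shot("scene","s5",(205,140,385,310),4)
E
```

```text
t: 9.45
position: [499.6, 202.6, 93.3]
tcp_rot: [0.522, 0.478, -0.521, 0.478]
force: [0.3, 0.4, -1.6]
opening: 26.8
pos [499.6 202.6  93.3] yaw -4.99 shift cm [ 0.53 -0.11  0.02] down in tool [ 1.0e+00 -1.7e-03  9.0e-04] F [ 0.3  0.4 -1.6] open 26.8 t 9.4 q [ 0.39  0.41 -0.13  1.03  0.    2.04] turn ax 0.01
```

View pics/s5.png

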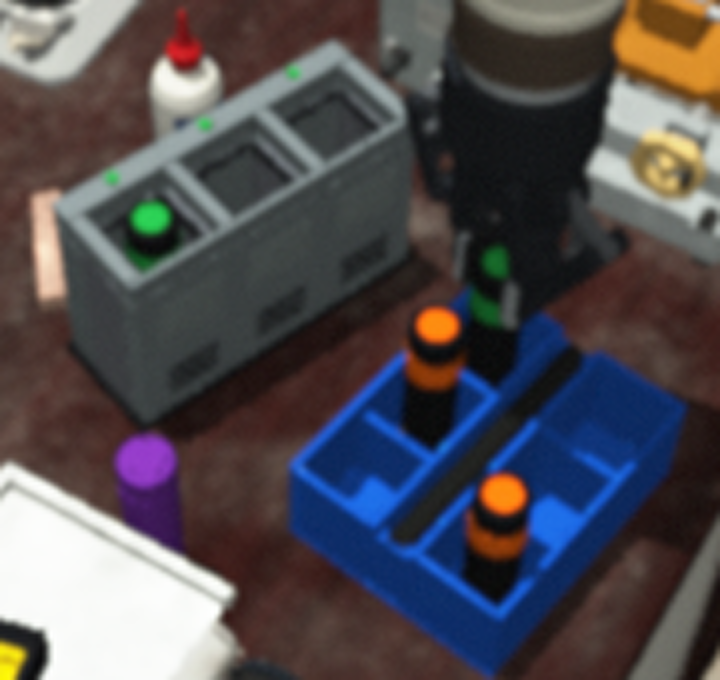

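```bash
python3 -m handwheel '[0,0,0,0.4,0,0,2, 0,0,0,0,0,0,2, 0,0,0,0,0,0,4.6, 0,0,0,0,0,0,4.6, 0,0,0,0,0,0,4.6, 0,0,0,-1,0,0,4.6, 0,0,0,-2,0,0,4.6, 0,0,0,-3,0,0,4.6, 0,0,0,-3,0,0,4.6, 0,0,0,-1,0,0,0, 0,0,0,-1,3.2,-3,0, 0,0,0,0,3.2,-3,0, 0,0,0,0,3.2,-3,0, 0,0,0,0,3.2,-3,0, 0,0,0,0,0,0,0, 0,0,0,0,0,0,0]'
python3 - <<'E'
from h import *
to(635.5,312.5,128,-5)
d=shot("side","d6",(165,135,345,305),4)
d=shot("wrist","w6")
for b in blobs(d,(50,150,90),(75,255,255),60):print(b,unproj(d,*b[0],124).round(1))
E
```

```text
t: 11.1
position: [636.6, 310.9, 194.9]
tcp_rot: [-0.52, -0.478, 0.523, -0.477]
force: [-0.1, 0.6, 0.3]
opening: 0.4
pos [636.6 310.9 194.9] yaw -4.96 shift cm [ 6.69 -0.09 -0.17] down in tool [ 1.      0.0041 -0.0026] F [-0.1  0.6  0.3] open 0.4 t 11.1 q [ 0.45  0.7   0.64  1.51 -0.    2.11] turn ax 0.04
([277.1, 194.7], [254, 188, 44, 24, 271]) [639.1 327.  124. ]
([274.4, 221.1], [259, 207, 31, 30, 729]) [636.1 311.  124. ]
([329.6, 221.2], [324, 216, 12, 11, 100]) [669.1 308.1 124. ]
```

View pics/d6.png

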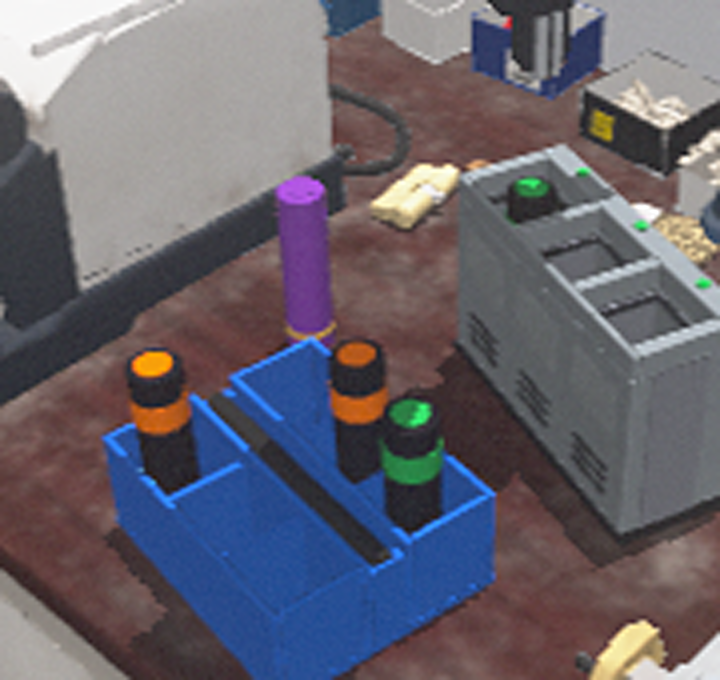

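View pics/w6.png

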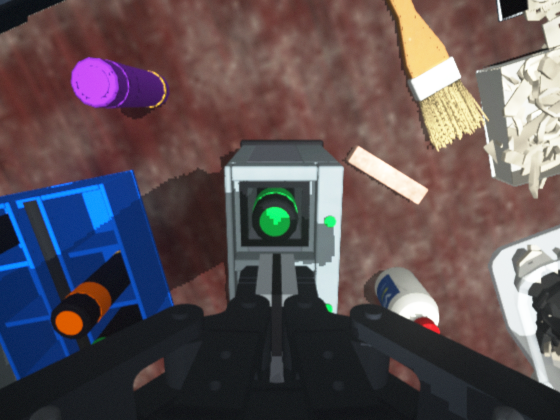

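```bash
python3 -m handwheel '[0,0,0,2.5,-0.05,0,0, 0,0,0,2.5,0,0,0, 0,0,0,1.5,0,0,0, 0,0,0,0,0,0,0, 0,0,0,0.6,0,0,0, 0,0,0,0.4,0,0,0, 0,0,0,0.3,0,0,0, 0,0,0,0.2,0,0,0, 0,0,0,0,0,0,0, 0,0,0,0,0,0,0, 0,0,0,0,0,0,0]'
python3 - <<'E'
from h import *
to(636,311.5,115,-5)
E
```

```text
t: 12.3
position: [636.6, 310.8, 118.7]
tcp_rot: [0.522, 0.478, -0.521, 0.478]
force: [-0.4, 1.0, 1.8]
opening: -0.2
pos [636.6 310.8 118.7] yaw -4.99 shift cm [ 0.37 -0.07 -0.06] down in tool [ 1.e+00 -7.e-04  4.e-04] F [-0.4  1.   1.8] open -0.2 t 12.3 q [ 0.45  0.72  0.48  1.33 -0.    2.11] turn ax 0.01
```

```bash
python3 -m handwheel '[0,0,0,0.3,0,0,0, 0,0,0,0.2,0,0,0, 0,0,0,0,0,0,0, 0,0,0,0,0,0,0, 0,0,0,0,0,0,0]'
python3 -m handwheel '[0,0,0,-1,0,0,0, 0,0,0,-2,0,0,0, 0,0,0,-3,0,0,5, 0,0,0,-3,0,0,5, 0,0,0,0,0,0,5, 0,0,0,0,0,0,5, 0,0,0,0,0,0,5, 0,0,0,0,0,0,5, 0,0,0,0,0,0,5,0,0,0,0,0,0,5,0,0,0,0,0,0,5]'; python3 - <<'E'
from h import *
d=shot("wrist","w7")
for b in blobs(d,(50,150,60),(75,255,255),60):print(b,unproj(d,*b[0],164).round(1))
d=shot("side","d7",(165,135,345,305),4)
to(636,311.5,137,-5)
E
```

```text
t: 12.8
position: [637.5, 311.2, 116.1]
tcp_rot: [0.523, 0.477, -0.52, 0.478]
force: [-0.2, -0.5, 10.6]
opening: -0.2
t: 13.9
position: [636.2, 310.6, 203.0]
tcp_rot: [-0.521, -0.478, 0.522, -0.478]
force: [-0.2, 0.1, -0.3]
opening: 50.0
([274.9, 208.6], [248, 199, 52, 31, 459]) [638.2 328.3 164. ]
([327.8, 218.7], [323, 214, 11, 11, 92]) [664.4 320.7 164. ]
([273.3, 241.3], [256, 224, 36, 35, 993]) [635.9 311.  164. ]
([324.9, 304.2], [320, 300, 11, 9, 77]) [660.4 272.8 164. ]
pos [636.3 310.7 203.3] yaw -4.99 shift cm [ 6.63 -0.03 -0.08] down in tool [ 1.e+00  1.e-04 -1.e-04] F [ 0.1 -1.5  0.3] open 50.3 t 14.0 q [ 0.45  0.7   0.65  1.52 -0.    2.11] turn ax 0.01
```

View pics/w7.png

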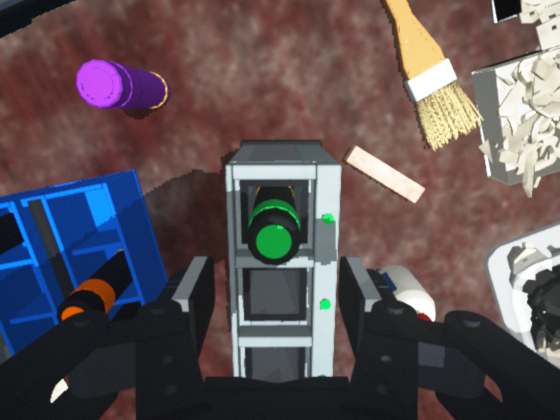

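View pics/d7.png

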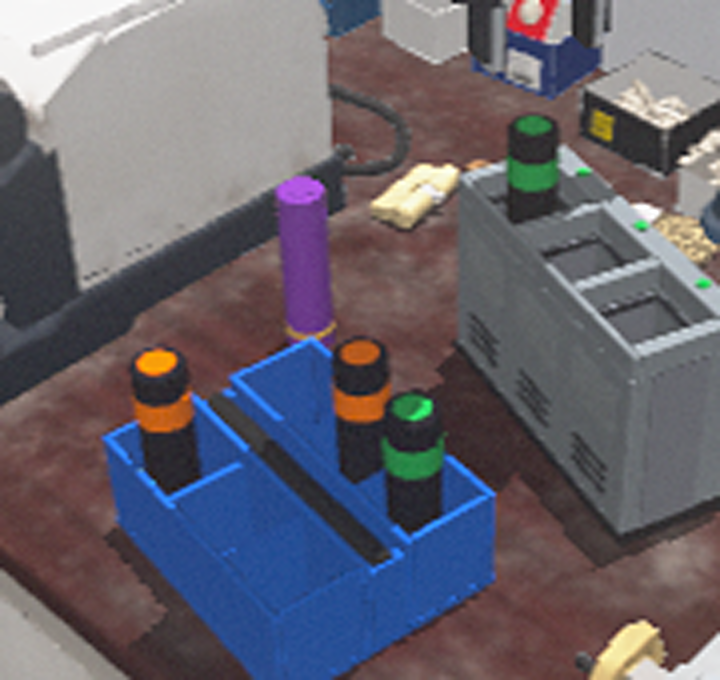

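```bash
python3 -m handwheel '[0,0,0,2,0,0,5, 0,0,0,2,0,0,5, 0,0,0,1.7,0,0,5, 0,0,0,0.8,0,0,5, 0,0,0,0,0,0,5, 0,0,0,0,0,0,2, 0,0,0,0,0,0,2, 0,0,0,0,0,0,2, 0,0,0,0,0,0,2, 0,0,0,0,0,0,2, 0,0,0,0,0,0,2, 0,0,0,-1,0,0,2, 0,0,0,-2,0,0,2, 0,0,0,-2.5,0,0,2, 0,0,0,-2.5,0,0,2, 0,0,0,-2.5,0,0,2, 0,0,0,0,0,0,2, 0,0,0,0,0,0,2]' 30
python3 - <<'E'
from h import *
to(424,194,90,-5)
d=shot("scene","s8",(205,120,385,290),4)
e=shot("side","d8",(165,135,345,305),4)
for n,x in(("scene",d),("side",e)):
    for b in blobs(x,(50,150,60),(75,255,255),25)+blobs(x,(3,180,90),(18,255,255),25):
        if 190<b[0][0]<345 and b[0][1]>140: print(n,b,unproj(x,*b[0],114).round(1))
for p in((105,438),(318,340),(493,493)): print(unproj(e,165+p[0]/4,135+p[1]/4,62).round(1))
E
```

```text
t: 15.8
position: [636.5, 310.7, 243.4]
tcp_rot: [0.522, 0.478, -0.521, 0.478]
force: [-0.2, -0.4, -2.0]
opening: 26.9
pos [636.5 310.7 243.4] yaw -5.0 shift cm [ 15.32 -20.16  13.48] down in tool [ 1.e+00 -5.e-04  3.e-04] F [-0.2 -0.4 -2. ] open 26.9 t 15.8 q [ 0.45  0.7   0.76  1.63 -0.    2.11] turn ax 0.0
scene ([234.3, 156.1], [232, 153, 6, 7, 30]) [730.5 251.4 114. ]
scene ([333.1, 208.3], [329, 205, 10, 8, 63]) [490.6 201.7 114. ]
scene ([331.4, 220.7], [326, 217, 12, 8, 55]) [472.4 226.2 114. ]
scene ([316.1, 222.4], [312, 219, 9, 8, 60]) [489.8 250.4 114. ]
scene ([314.9, 234.6], [309, 231, 13, 8, 61]) [471.6 272.5 114. ]
scene ([332.9, 264.9], [327, 260, 12, 11, 98]) [403.5 296.4 114. ]
scene ([330.6, 276.9], [325, 271, 13, 10, 67]) [389.6 317.5 114. ]
side ([267.8, 236.4], [264, 234, 9, 6, 46]) [492.8 201.6 114. ]
side ([267.6, 250.1], [261, 245, 15, 10, 88]) [473.2 169.9 114. ]
side ([254.7, 222.7], [251, 220, 9, 6, 43]) [492.2 250.  114. ]
side ([205.7, 238.5], [199, 233, 14, 10, 85]) [392.7 258.4 114. ]
side ([254.8, 236.1], [249, 232, 13, 8, 76]) [472.8 215.4 114. ]
side ([337.1, 333.2], [327, 321, 28, 22, 160]) [467.4 -33.3 114. ]
[380.1 315.1  62. ]
[508.2 327.   62. ]
[523.  177.2  62. ]
```

View pics/s8.png

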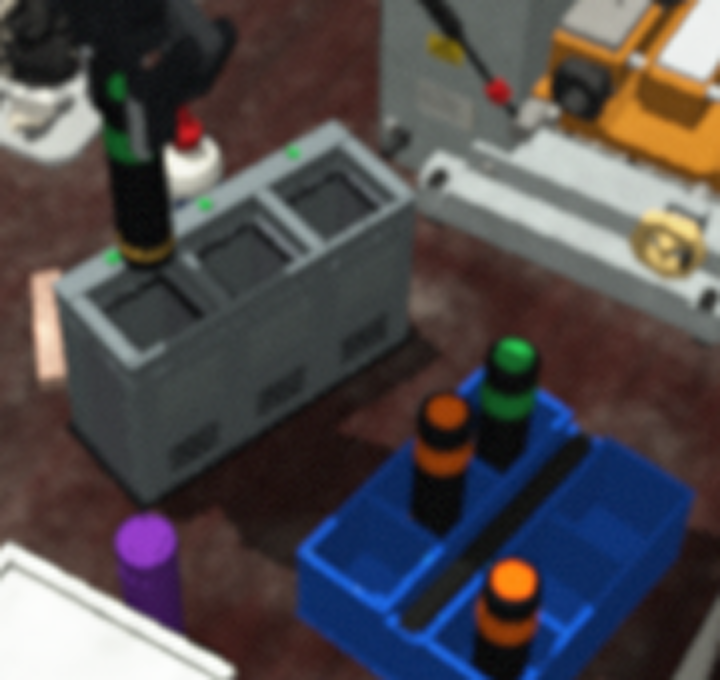

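View pics/d8.png

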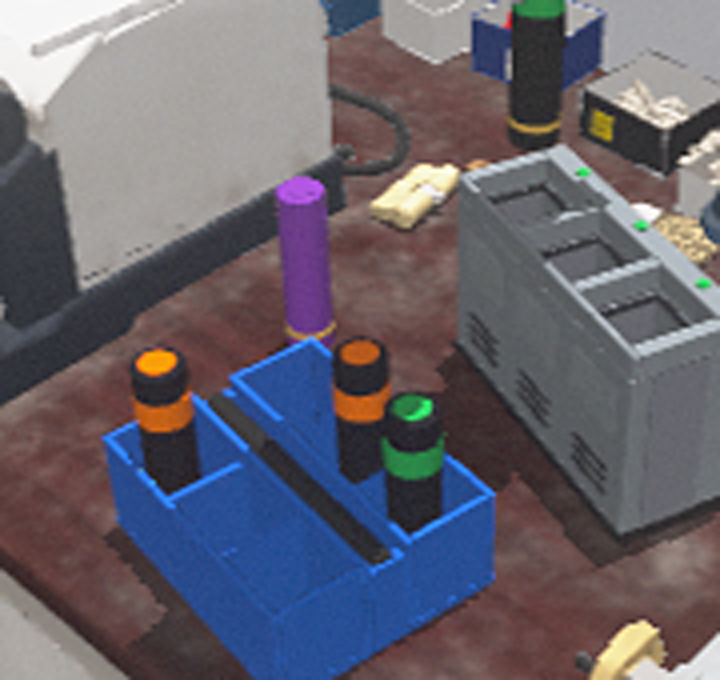

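```bash
python3 -m handwheel '[0,0,0,0,-2,1.3,2, 0,0,0,0,-3,2,2, 0,0,0,0,-3,2,2, 0,0,0,0,-3,2,2, 0,0,0,0,-3,2,2, 0,0,0,0,-3,2,2, 0,0,0,0,-2.6,1.7,2, 0,0,0,0,-1,0.6,2, 0,0,0,0,0,0,2, 0,0,0,0,0,0,2]'
python3 - <<'E'
from h import *
to(418.8,193.3,90,-5)
d=shot("scene","s9",(205,120,385,290),4)
E
```

```text
t: 16.9
position: [420.1, 193.6, 243.1]
tcp_rot: [0.522, 0.478, -0.521, 0.478]
force: [0.4, 1.0, -0.6]
opening: 26.9
pos [420.1 193.6 243.1] yaw -4.99 shift cm [15.31 -0.13  0.04] down in tool [ 1.e+00 -6.e-04  4.e-04] F [ 0.4  1.  -0.6] open 26.9 t 16.9 q [ 0.43  0.16 -0.06  1.34  0.    2.09] turn ax 0.01
```

View pics/s9.png

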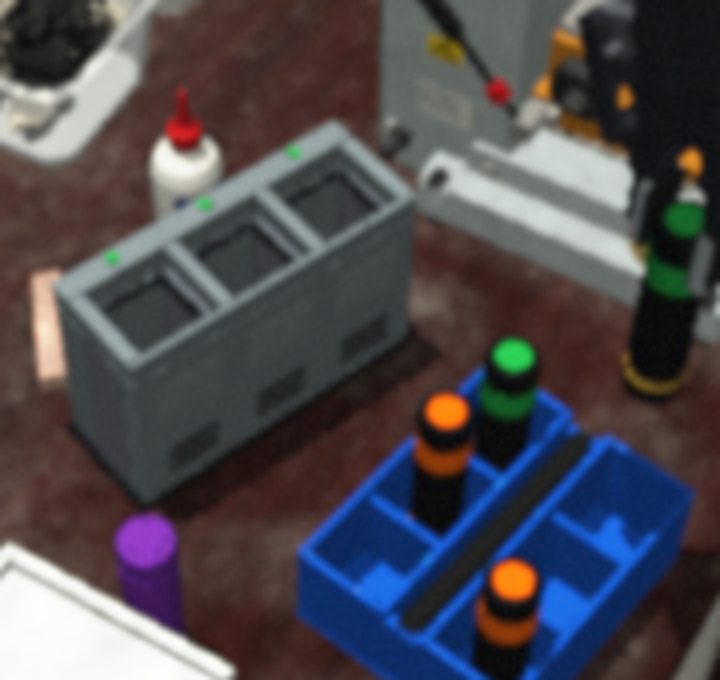

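```bash
python3 -m handwheel '[0,0,0,3,-0.1,0,2, 0,0,0,4,0,0,2, 0,0,0,3,0,0,2, 0,0,0,2,0,0,2, 0,0,0,1.5,0,0,2, 0,0,0,1,0,0,2, 0,0,0,0.5,0,0,2, 0,0,0,0.2,0,0,2, 0,0,0,0,0,0,2, 0,0,0,0,0,0,2]'
python3 - <<'E'
from h import *
to(418.8,193.3,88,-5)
d=shot("scene","s10",(205,140,385,310),4)
E
```

```text
t: 17.95
position: [418.9, 193.5, 92.1]
tcp_rot: [0.522, 0.478, -0.521, 0.478]
force: [-0.3, -0.6, -1.2]
opening: 27.0
pos [418.9 193.5  92.1] yaw -4.99 shift cm [ 0.41 -0.01  0.02] down in tool [ 1.0e+00 -1.4e-03  7.0e-04] F [-0.3 -0.6 -1.2] open 27.0 t 17.9 q [ 0.43  0.28 -0.33  0.96 -0.    2.09] turn ax 0.01
```

View pics/s10.png

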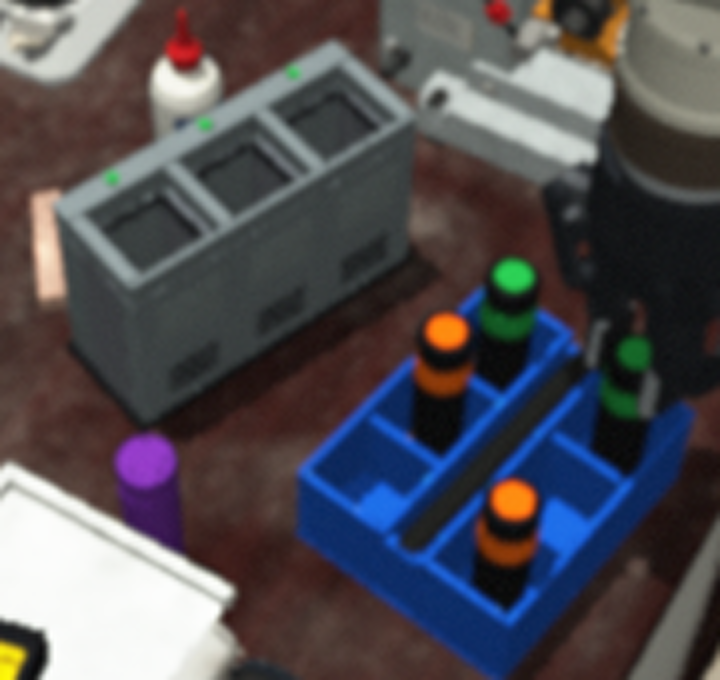

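```bash
python3 -m handwheel '[0,0,0,0.4,0,0,2, 0,0,0,0,0,0,2, 0,0,0,0,0,0,4.6, 0,0,0,0,0,0,4.6, 0,0,0,0,0,0,4.6, 0,0,0,-1,0,0,4.6, 0,0,0,-2,0,0,4.6, 0,0,0,-3,0,0,4.6, 0,0,0,-3,0,0,4.6, 0,0,0,-1.5,0,0,5, 0,0,0,0,2,-2,5, 0,0,0,0,2.7,-2.3,5, 0,0,0,0,2,-2,5, 0,0,0,0,0,0,5, 0,0,0,0,0,0,5]'
python3 - <<'E'
from h import *
to(491,250,87,-5)
d=shot("side","d11",(165,135,345,305),4)
d=shot("wrist","w11")
for b in blobs(d,(3,150,60),(18,255,255),60):print(b,unproj(d,*b[0],114).round(1))
E
```

```text
t: 19.5
position: [490.3, 250.1, 192.2]
tcp_rot: [-0.521, -0.478, 0.522, -0.478]
force: [-0.5, -0.4, 0.1]
opening: 50.0
pos [490.3 250.1 192.2] yaw -4.98 shift cm [10.52  0.09 -0.  ] down in tool [ 1.0e+00  1.1e-03 -8.0e-04] F [-0.5 -0.4  0.1] open 50.0 t 19.5 q [ 0.47  0.36  0.07  1.28 -0.    2.13] turn ax 0.02
([154.4, 147.0], [130, 130, 36, 45, 458]) [424.  299.8 114. ]
([124.2, 158.0], [109, 142, 33, 33, 155]) [405.2 295.  114. ]
([280.0, 194.4], [259, 187, 42, 23, 279]) [494.6 265.2 114. ]
([279.1, 222.3], [264, 206, 31, 30, 623]) [492.5 247.7 114. ]
```

View pics/d11.png

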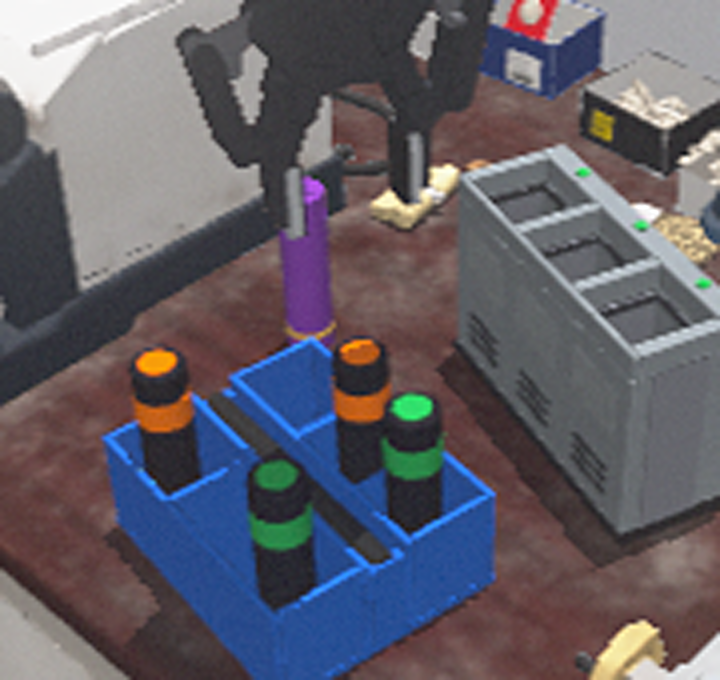

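View pics/w11.png

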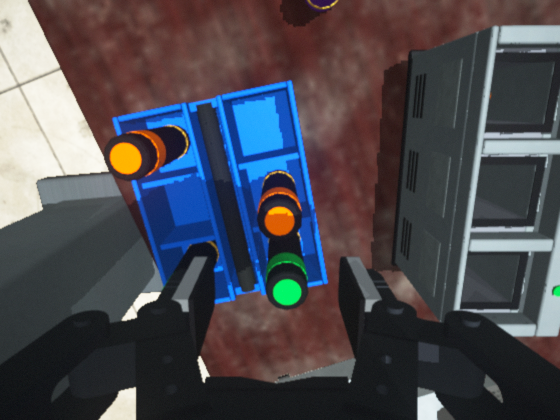

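```bash
python3 -m handwheel '[0,0,0,3,0.1,0.05,5, 0,0,0,3,0,0,5, 0,0,0,2.5,0,0,5, 0,0,0,1.5,0,0,5, 0,0,0,0.5,0,0,5, 0,0,0,0,0,0,5, 0,0,0,0,0,0,2, 0,0,0,0,0,0,2, 0,0,0,0,0,0,2, 0,0,0,0,0,0,2, 0,0,0,0,0,0,2, 0,0,0,0,0,0,2]' 30
python3 - <<'E'
from h import *
to(625.5,197,240,-5)
E
```

```text
t: 20.8
position: [492.2, 250.0, 88.9]
tcp_rot: [0.522, 0.478, -0.52, 0.478]
force: [-1.6, -1.1, 6.0]
opening: 26.9
pos [492.2 250.   88.9] yaw -4.99 shift cm [-15.08  13.77   4.1 ] down in tool [ 1.     -0.0022  0.0015] F [-1.6 -1.1  6. ] open 26.9 t 20.8 q [ 0.47  0.44 -0.1   1.03  0.    2.13] turn ax 0.01
```

```bash
python3 -m handwheel '[0,0,0,-1,0,0,2, 0,0,0,-2,0,0,2, 0,0,0,-3,0,0,2, 0,0,0,-4,0,0,2, 0,0,0,-4,0,0,2, 0,0,0,-1.5,0,0,2, 0,0,0,0,0,0,2, 0,0,0,0,2.5,0.7,2, 0,0,0,0,3,0.9,2, 0,0,0,0,3,0.9,2, 0,0,0,0,3,0.9,2, 0,0,0,0,2.2,0.7,2, 0,0,0,0,0,0,2, 0,0,0,0,0,0,2]'
python3 - <<'E'
from h import *
to(625.5,197,240,-5)
d=shot("scene","s12",(205,90,385,260),4)
d=shot("wrist","w12")
E
```

```text
t: 22.2
position: [623.7, 196.2, 239.9]
tcp_rot: [-0.52, -0.478, 0.523, -0.477]
force: [0.5, 0.7, -1.7]
opening: 26.8
pos [623.7 196.2 239.9] yaw -5.05 shift cm [-0.01  0.18 -0.09] down in tool [ 1.      0.0042 -0.0014] F [ 0.5  0.7 -1.7] open 26.8 t 22.2 q [0.3  0.57 0.51 1.52 0.   1.96] turn ax -0.05
```

View pics/s12.png

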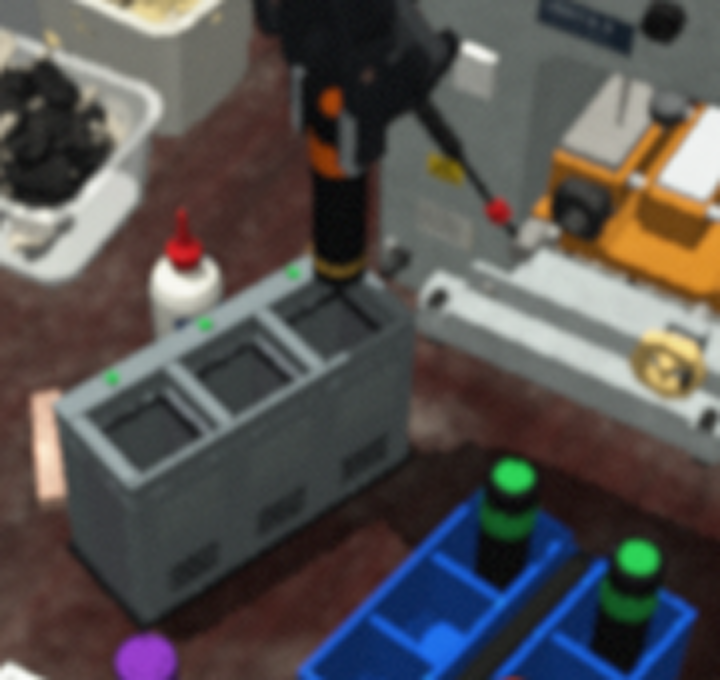

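View pics/w12.png

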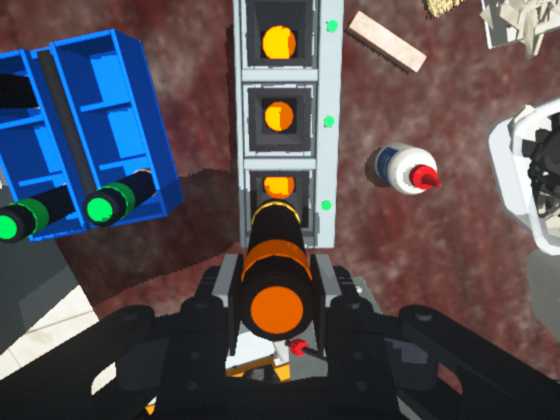

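```bash
python3 - <<'E'
from h import *
d=shot("wrist","w12b",(225,0,345,260),3)
to(626,196.3,240,-5)
for p in((245,82),(318,82),(245,157),(317,157),(247,166),(317,166),(247,245),(314,245),(246,70),(319,70)):print(p,unproj(d,*p,124).round(1))
E
```

```text
pos [623.3 197.2 241.8] yaw -4.94 shift cm [0.18 0.28 0.07] down in tool [ 1.0e+00  1.6e-03 -5.0e-04] F [-0.6  0.2 -1.9] open 27.1 t 22.4 q [0.31 0.56 0.51 1.52 0.   1.96] turn ax 0.06
(245, 82) [610.8 280.7 124. ]
(318, 82) [658.5 276.5 124. ]
(245, 157) [605.5 231.8 124. ]
(317, 157) [655.  227.5 124. ]
(247, 166) [606.3 225.5 124. ]
(317, 166) [654.7 221.3 124. ]
(247, 245) [600.  167.4 124. ]
(314, 245) [649.1 163.2 124. ]
(246, 70) [612.3 288.  124. ]
(319, 70) [659.6 283.9 124. ]
```

View pics/w12b.png

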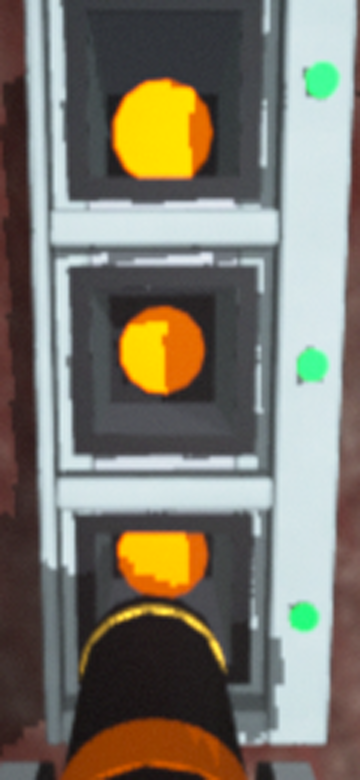

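```bash
python3 -m handwheel '[0,0,0,1.5,0.3,0,2, 0,0,0,1.5,0,0,2, 0,0,0,0.8,0,0,2, 0,0,0,0,0,0,2, 0,0,0,0,0,0,2, 0,0,0,0,0,0,2]'
python3 - <<'E'
from h import *
to(626.8,196.8,140,-5)
d=shot("wrist","w13",(200,100,360,360),3)
d=shot("scene","s13",(260,130,330,200),8)
d=shot("side","d13",(290,140,370,220),8)
E
```

```text
t: 22.95
position: [627.7, 196.9, 205.6]
tcp_rot: [0.522, 0.478, -0.521, 0.478]
force: [-0.2, 0.1, -0.4]
opening: 27.0
pos [627.7 196.9 205.6] yaw -4.98 shift cm [ 6.56 -0.1   0.02] down in tool [ 1.0e+00 -1.7e-03  7.0e-04] F [-0.2  0.1 -0.4] open 27.0 t 22.9 q [ 0.3   0.57  0.44  1.44 -0.    1.96] turn ax 0.02
```

View pics/s13.png

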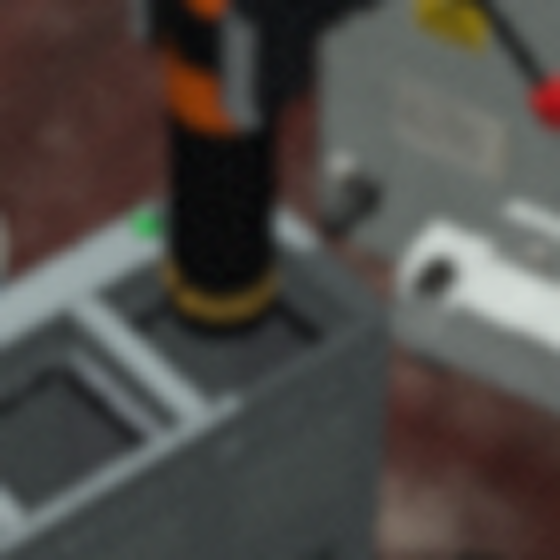

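View pics/d13.png

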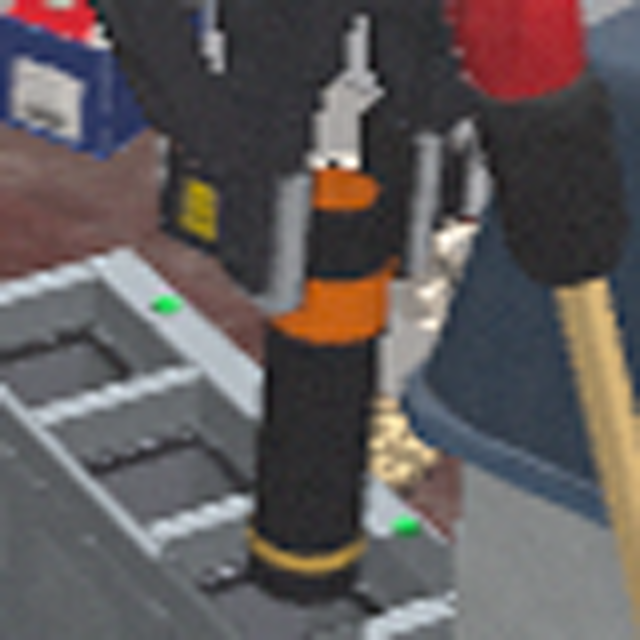

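```bash
python3 - <<'E'
from h import *
d=eyes.read_camera("scene");e=eyes.read_camera("side")
P=[c["K"]@c["camera_from_world"][:3] for c in(d,e)]
# bottom ring centres
x=cv2.triangulatePoints(P[0],P[1],np.array([[260+222/8.],[130+295/8.]]),np.array([[290+307/8.],[140+565/8.]]));print((x[:3]/x[3]).T)
print(unproj(d,260+222/8,130+295/8,123),unproj(e,290+307/8,140+565/8,123))
E
```

```text
[[626.83283196 194.54851772 121.98954008]]
[624.35685223 195.94773477 123.        ] [628.90062656 194.6448614  123.        ]
```

```bash
python3 -m handwheel '[0,0,0,0.8,-0.05,-0.05,2, 0,0,0,0.8,0,0,2, 0,0,0,0.8,0,0,2, 0,0,0,0.8,0,0,2, 0,0,0,0,0,0,2, 0,0,0,0,0,0,2]'
python3 - <<'E'
from h import *
to(626.8,196.8,140,-5)
E
```

```text
t: 23.8
position: [626.6, 197.0, 171.8]
tcp_rot: [-0.521, -0.478, 0.522, -0.478]
force: [0.8, -0.2, -1.1]
opening: 26.9
pos [626.6 197.  171.8] yaw -5.0 shift cm [3.18 0.02 0.01] down in tool [ 1.e+00  1.e-03 -4.e-04] F [ 0.8 -0.2 -1.1] open 26.9 t 23.8 q [0.3  0.59 0.37 1.36 0.   1.96] turn ax 0.0
```

Into the well with no force. Continue.

```bash
python3 -m handwheel '[0,0,0,1,0,0,2, 0,0,0,1,0,0,2, 0,0,0,0.6,0,0,2, 0,0,0,0.3,0,0,2, 0,0,0,0,0,0,2, 0,0,0,0,0,0,2]'
python3 - <<'E'
from h import *
to(626.8,196.8,140,-5)
d=shot("side","d14",(260,120,380,260),5)
E
```

```text
t: 24.4
position: [627.0, 197.1, 143.5]
tcp_rot: [0.521, 0.478, -0.521, 0.478]
force: [-1.2, 0.2, -1.8]
opening: 27.1
pos [627.  197.1 143.5] yaw -5.0 shift cm [ 0.35 -0.02  0.03] down in tool [ 1.e+00 -2.e-04  1.e-04] F [-1.2  0.2 -1.8] open 27.1 t 24.4 q [0.3  0.6  0.32 1.29 0.   1.96] turn ax 0.0
```

View pics/d14.png

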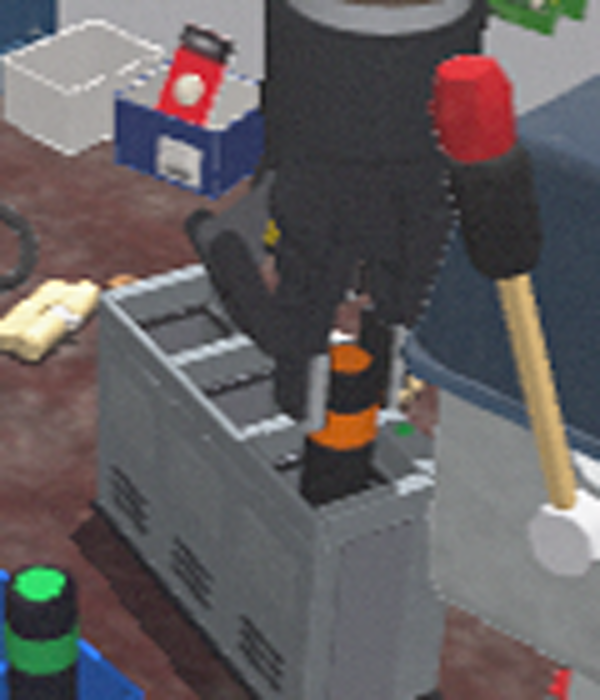

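```bash
python3 -m handwheel '[0,0,0,0.4,0,0,2, 0,0,0,0,0,0,2, 0,0,0,0,0,0,4.5, 0,0,0,0,0,0,4.5, 0,0,0,0,0,0,4.5, 0,0,0,-1,0,0,4.5, 0,0,0,-2,0,0,4.5, 0,0,0,-2,0,0,4.5, 0,0,0,-1,0,0,0, 0,0,0,0,0,0,0, 0,0,0,0,0,0,0, 0,0,0,0,0,0,0, 0,0,0,0,0,0,0]'
python3 - <<'E'
from h import *
to(626.5,196,168,-5)
d=shot("side","d15",(260,120,380,260),5)
d=shot("wrist","w15")
for b in blobs(d,(3,150,60),(18,255,255),60):print(b,unproj(d,*b[0],164).round(1))
E
```

```text
t: 25.75
position: [626.3, 196.9, 198.1]
tcp_rot: [-0.521, -0.478, 0.522, -0.477]
force: [0.3, 0.5, -0.6]
opening: -0.2
pos [626.3 196.9 198.1] yaw -4.99 shift cm [3.01 0.04 0.08] down in tool [ 1.0e+00  2.1e-03 -9.0e-04] F [ 0.3  0.5 -0.6] open -0.2 t 25.8 q [0.3  0.58 0.43 1.42 0.   1.96] turn ax 0.01
([280.5, 34.0], [255, 14, 40, 37, 326]) [637.8 293.8 164. ]
([279.1, 116.8], [259, 101, 33, 35, 514]) [634.2 259.1 164. ]
([275.9, 214.1], [249, 203, 54, 34, 542]) [628.7 213.  164. ]
([275.0, 243.4], [257, 230, 38, 25, 740]) [627.  197.8 164. ]
```

View pics/d15.png

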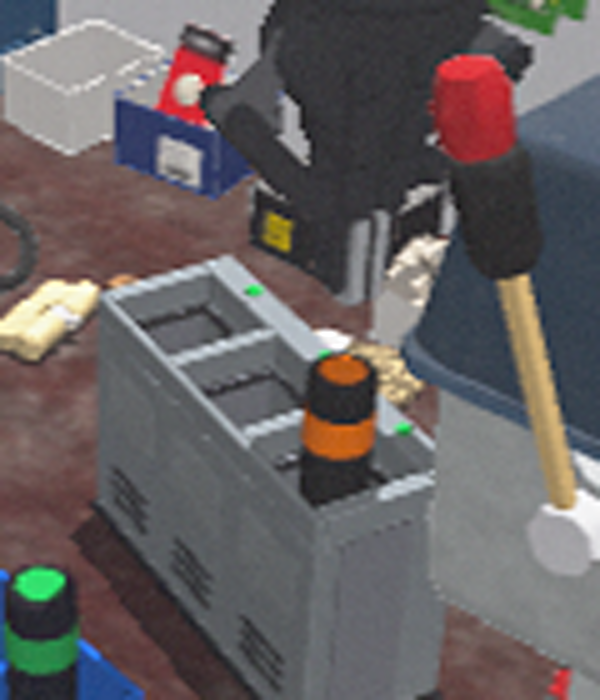

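View pics/w15.png

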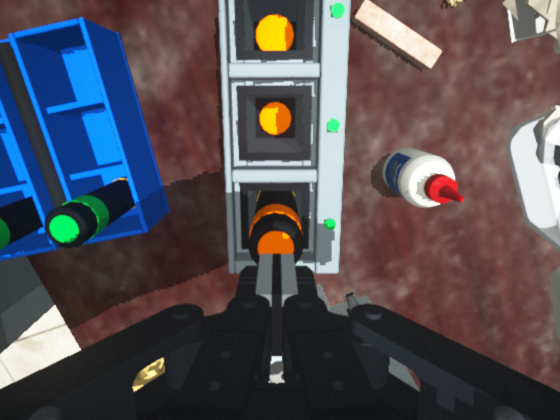

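```bash
python3 -m handwheel '[0,0,0,1.5,0,0.05,0, 0,0,0,1.2,0,0,0, 0,0,0,0.8,0,0,0, 0,0,0,0.8,0,0,0, 0,0,0,0.8,0,0,0, 0,0,0,0.8,0,0,0, 0,0,0,0.8,0,0,0, 0,0,0,0.6,0,0,0, 0,0,0,0.5,0,0,0, 0,0,0,0.3,0,0,0, 0,0,0,0.2,0,0,0, 0,0,0,0,0,0,0]'
python3 - <<'E'
from h import *
to(626.5,196,115.5,-5)
E
```

```text
t: 27.05
position: [626.9, 196.6, 116.3]
tcp_rot: [0.521, 0.478, -0.521, 0.478]
force: [-0.0, 0.4, 1.6]
opening: -0.4
pos [626.9 196.6 116.3] yaw -5.0 shift cm [ 0.08 -0.03  0.06] down in tool [ 1. -0.  0.] F [-0.   0.4  1.6] open -0.4 t 27.1 q [0.3  0.62 0.28 1.23 0.   1.96] turn ax 0.0
```

```bash
python3 -m handwheel '[0,0,0,0.2,0,0,0, 0,0,0,0,0,0,0, 0,0,0,0,0,0,0, 0,0,0,0,0,0,0]'
python3 -m handwheel '[0,0,0,-0.5,0,0,0, 0,0,0,-1,0,0,0, 0,0,0,-2,0,0,0, 0,0,0,-3,0,0,0, 0,0,0,-2,0,0,0, 0,0,0,0,0,0,5, 0,0,0,0,0,0,5,0,0,0,0,0,0,5,0,0,0,0,0,0,5,0,0,0,0,0,0,5,0,0,0,0,0,0,5,0,0,0,0,0,0,5]'
python3 - <<'E'
from h import *
to(626.5,196,115.5,-5)
d=shot("side","d16",(190,120,370,300),4)
d=shot("scene","s16",(205,140,385,310),4)
for b in blobs(d,(3,150,60),(18,255,255),20):print(b,unproj(d,*b[0],114).round(1))
E
```

```text
t: 27.45
position: [627.8, 196.9, 116.1]
tcp_rot: [0.522, 0.477, -0.52, 0.478]
force: [-0.7, 0.5, 8.7]
opening: -0.2
t: 28.65
position: [626.7, 196.5, 199.0]
tcp_rot: [-0.521, -0.478, 0.522, -0.478]
force: [0.3, -0.3, 0.3]
opening: 50.2
pos [626.7 196.5 199. ] yaw -4.99 shift cm [ 8.35 -0.01  0.05] down in tool [ 1.e+00  6.e-04 -2.e-04] F [ 0.3 -0.3  0.3] open 50.2 t 28.6 q [0.3  0.58 0.43 1.42 0.   1.96] turn ax 0.01
([503.4, 26.9], [437, 0, 123, 81, 6204]) [ 597.8 -603.8  114. ]
([469.4, 140.3], [442, 83, 60, 111, 1656]) [ 413.4 -155.1  114. ]
([384.0, 146.5], [339, 120, 84, 53, 1810]) [530.   -3.4 114. ]
([287.1, 167.0], [282, 163, 11, 9, 68]) [630.9 191.3 114. ]
([286.0, 176.7], [282, 174, 10, 6, 21]) [613.  211.7 114. ]
([332.9, 265.0], [327, 260, 12, 11, 107]) [403.4 296.6 114. ]
([330.5, 276.7], [325, 270, 13, 12, 86]) [390.  317.3 114. ]
```

View pics/d16.png

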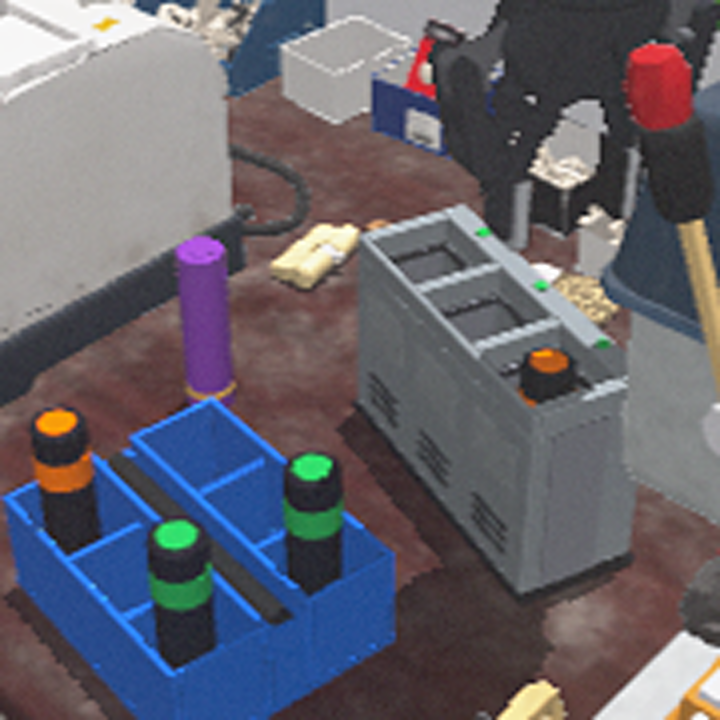

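View pics/s16.png

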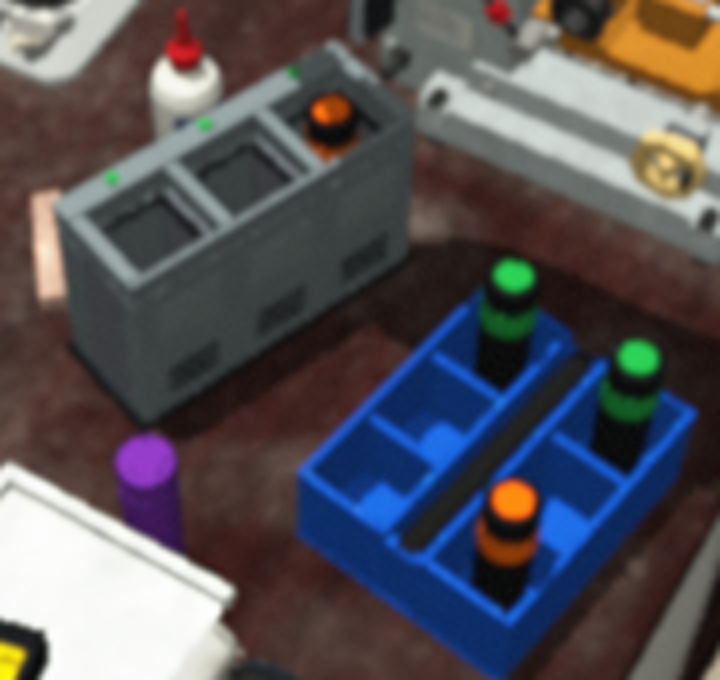

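```bash
python3 -m handwheel '[0,0,0,0,-3,-1,5, 0,0,0,0,-4,-1.4,5, 0,0,0,0,-4,-1.4,5, 0,0,0,0,-4,-1.4,5, 0,0,0,0,-4,-1.4,5, 0,0,0,0,-3,-1,5, 0,0,0,0,-1,-0.4,5, 0,0,0,0,0,0,5, 0,0,0,0,0,0,5]'
python3 - <<'E'
from h import *
to(404.5,296,87,-5)
d=shot("side","d17",(165,135,345,305),4)
for b in blobs(d,(3,150,60),(18,255,255),20):print(b,unproj(d,*b[0],114).round(1))
d=shot("wrist","w17")
for b in blobs(d,(3,150,60),(18,255,255),60):print(b,unproj(d,*b[0],114).round(1))
E
```

```text
t: 29.65
position: [405.7, 296.3, 199.7]
tcp_rot: [0.522, 0.477, -0.521, 0.478]
force: [0.2, -0.2, 0.3]
opening: 50.0
pos [405.7 296.3 199.7] yaw -5.0 shift cm [11.27 -0.13  0.05] down in tool [ 1.0e+00 -1.3e-03  3.0e-04] F [ 0.2 -0.2  0.3] open 50.0 t 29.6 q [ 0.63  0.26 -0.05  1.26 -0.    2.29] turn ax -0.0
([286.2, 23.9], [279, 23, 15, 4, 21]) [1452.3 1605.3  114. ]
([282.3, 29.9], [275, 24, 14, 14, 59]) [1365.4 1508.2  114. ]
([10.3, 43.2], [0, 41, 22, 5, 25]) [ 195.4 1978.8  114. ]
([31.5, 41.9], [26, 41, 13, 3, 20]) [ 279.5 1950.2  114. ]
([203.6, 225.3], [199, 222, 10, 7, 48]) [405.2 296.1 114. ]
([205.4, 238.3], [198, 233, 15, 10, 95]) [392.5 259.2 114. ]
([383.4, 328.4], [327, 273, 114, 106, 4167]) [529.3 -63.  114. ]
([275.3, 192.5], [256, 186, 39, 20, 267]) [408.  311.4 114. ]
([275.1, 220.1], [261, 205, 29, 28, 558]) [406.3 293.6 114. ]
```

View pics/d17.png

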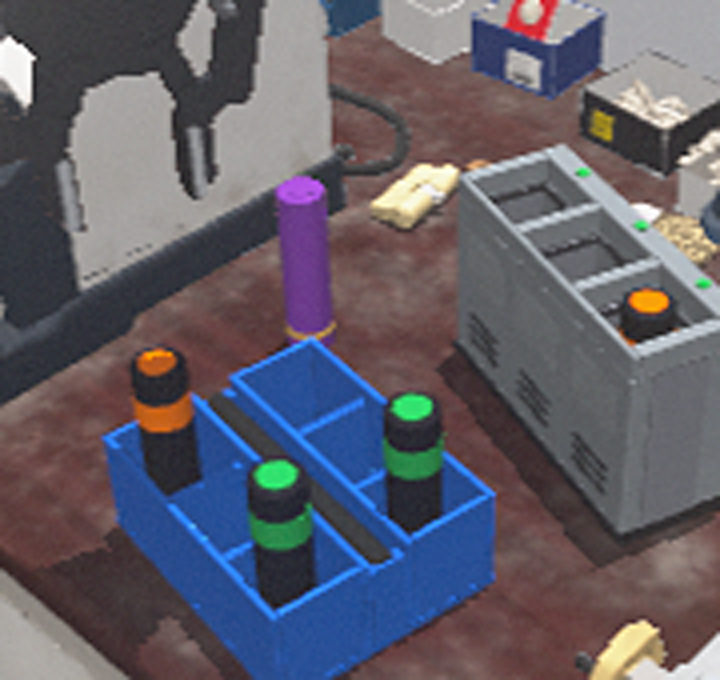

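View pics/w17.png

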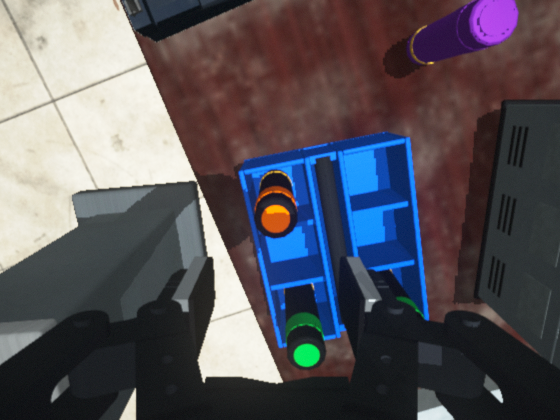

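```bash
python3 -m handwheel '[0,0,0,3,0,0.1,5, 0,0,0,3.5,0,0,5, 0,0,0,2.5,0,0,5, 0,0,0,1.5,0,0,5, 0,0,0,0.7,0,0,5, 0,0,0,0,0,0,5, 0,0,0,0,0,0,2, 0,0,0,0,0,0,2, 0,0,0,0,0,0,2, 0,0,0,0,0,0,2, 0,0,0,0,0,0,2, 0,0,0,0,0,0,2, 0,0,0,-1,0,0,2, 0,0,0,-2,0,0,2, 0,0,0,-3,0,0,2, 0,0,0,-4,0,0,2, 0,0,0,-4,0,0,2, 0,0,0,-1.3,0,0,2, 0,0,0,0,0,0,2]' 30
python3 - <<'E'
from h import *
to(636.8,312,240,-5)
E
```

```text
t: 31.65
position: [405.4, 296.1, 243.1]
tcp_rot: [0.523, 0.478, -0.52, 0.478]
force: [0.1, -0.6, -1.4]
opening: 27.3
pos [405.4 296.1 243.1] yaw -4.98 shift cm [ 0.4  22.91 -3.6 ] down in tool [ 1.     -0.0034  0.0033] F [ 0.1 -0.6 -1.4] open 27.3 t 31.6 q [0.63 0.24 0.03 1.36 0.   2.29] turn ax 0.02
```

```bash
python3 -m handwheel '[0,0,0,0,3,-0.5,2, 0,0,0,0,4,-0.6,2, 0,0,0,0,4,-0.6,2, 0,0,0,0,4,-0.6,2, 0,0,0,0,4,-0.6,2, 0,0,0,0,3,-0.6,2, 0,0,0,0,0.9,-0.1,2, 0,0,0,0,0,0,2, 0,0,0,0,0,0,2, 0,0,0,1.5,0,0,2, 0,0,0,1.5,0,0,2, 0,0,0,0,0,0,2, 0,0,0,0,0,0,2]'
python3 - <<'E'
from h import *
to(636.8,311.8,140,-5)
d=shot("scene","s18",(205,120,285,220),6)
d=shot("side","d18",(260,110,340,210),6)
E
```

```text
t: 32.95
position: [634.7, 311.3, 210.7]
tcp_rot: [-0.521, -0.478, 0.522, -0.478]
force: [0.6, -0.6, -0.6]
opening: 26.9
pos [634.7 311.3 210.7] yaw -4.96 shift cm [ 7.07  0.21 -0.07] down in tool [ 1.0e+00  1.1e-03 -5.0e-04] F [ 0.6 -0.6 -0.6] open 26.9 t 33.0 q [0.46 0.7  0.66 1.54 0.   2.11] turn ax 0.04
```

View pics/s18.png

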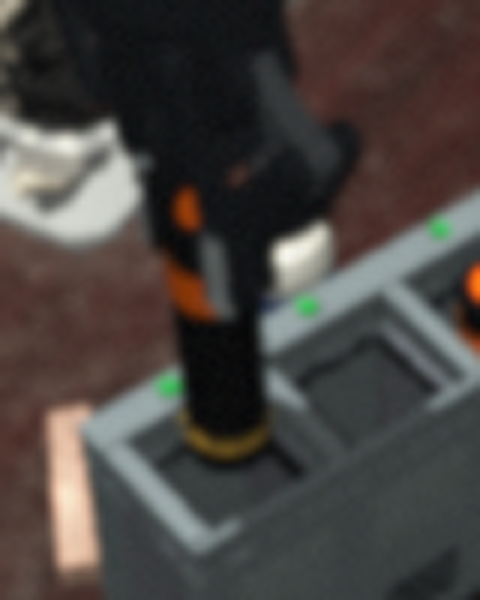

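View pics/d18.png

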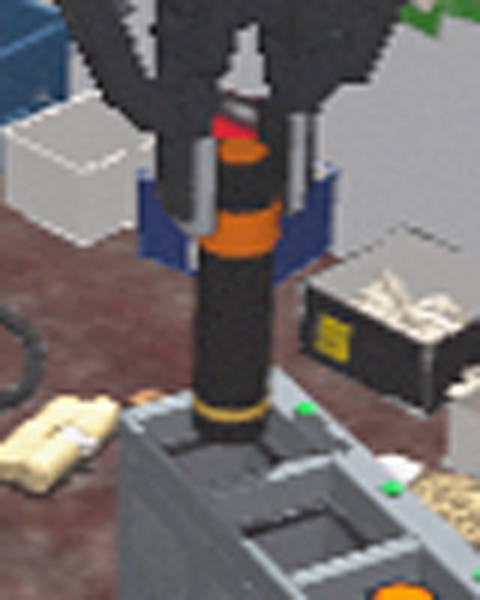

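```bash
python3 -m handwheel '[0,0,0,0,0.2,-0.1,2, 0,0,0,0.8,0,0,2, 0,0,0,0.8,0,0,2, 0,0,0,0.8,0,0,2, 0,0,0,0.8,0,0,2, 0,0,0,0,0,0,2, 0,0,0,0,0,0,2]'
python3 - <<'E'
from h import *
to(636.8,312.3,141,-5)
E
```

```text
t: 33.75
position: [637.7, 311.9, 177.8]
tcp_rot: [-0.521, -0.478, 0.522, -0.478]
force: [1.1, -0.5, -1.0]
opening: 26.9
pos [637.7 311.9 177.8] yaw -5.0 shift cm [ 3.68 -0.09 -0.03] down in tool [ 1.e+00  1.e-03 -6.e-04] F [ 1.1 -0.5 -1. ] open 26.9 t 33.8 q [ 0.45  0.71  0.6   1.47 -0.    2.11] turn ax 0.0
```

```bash
python3 -m handwheel '[0,0,0,1,-0.05,0,2, 0,0,0,1,0,0,2, 0,0,0,0.9,0,0,2, 0,0,0,0.5,0,0,2, 0,0,0,0.3,0,0,2, 0,0,0,0,0,0,2, 0,0,0,0,0,0,2]'
python3 - <<'E'
from h import *
to(636.8,312.3,141,-5)
d=shot("side","d19",(250,110,350,230),6)
E
```

```text
t: 34.45
position: [637.7, 312.2, 141.7]
tcp_rot: [0.522, 0.478, -0.521, 0.478]
force: [-0.1, -0.1, -0.8]
opening: 27.2
pos [637.7 312.2 141.7] yaw -4.99 shift cm [ 0.07 -0.09 -0.01] down in tool [ 1.e+00 -5.e-04  3.e-04] F [-0.1 -0.1 -0.8] open 27.2 t 34.5 q [ 0.46  0.72  0.53  1.38 -0.    2.11] turn ax 0.01
```

View pics/d19.png

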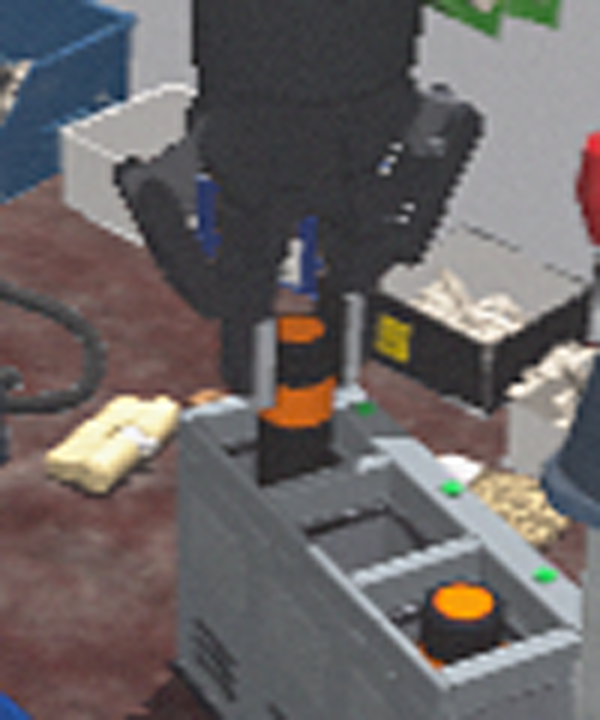

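```bash
python3 -m handwheel '[0,0,0,0.3,0,0,2, 0,0,0,0,0,0,2, 0,0,0,0,0,0,4.5, 0,0,0,0,0,0,4.5, 0,0,0,0,0,0,4.5, 0,0,0,-1,0,0,4.5, 0,0,0,-2,0,0,4.5, 0,0,0,-2,0,0,4.5, 0,0,0,-1,0,0,0, 0,0,0,0,0,0,0, 0,0,0,0,0,0,0, 0,0,0,0,0,0,0, 0,0,0,0,0,0,0]'
python3 - <<'E'
from h import *
to(636.8,311.5,114,-5)
d=shot("side","d20",(250,110,350,230),6)
d=shot("wrist")
for b in blobs(d,(3,150,60),(18,255,255),60):print(b,unproj(d,*b[0],164).round(1))
E
```

```text
t: 35.8
position: [636.9, 311.8, 196.9]
tcp_rot: [-0.52, -0.478, 0.522, -0.477]
force: [-0.3, 0.8, -0.3]
opening: -0.2
pos [636.9 311.8 196.9] yaw -4.99 shift cm [8.29 0.01 0.02] down in tool [ 1.      0.0022 -0.0013] F [-0.3  0.8 -0.3] open -0.2 t 35.8 q [0.46 0.7  0.64 1.51 0.   2.11] turn ax 0.01
([393.6, 19.1], [384, 0, 17, 44, 105]) [696.8 410.1 164. ]
([277.7, 214.0], [251, 203, 54, 36, 552]) [640.2 328.3 164. ]
([276.6, 243.4], [259, 230, 38, 25, 724]) [638.4 313.1 164. ]
([276.0, 379.3], [268, 375, 17, 9, 76]) [631.1 233.3 164. ]
```

View pics/d20.png

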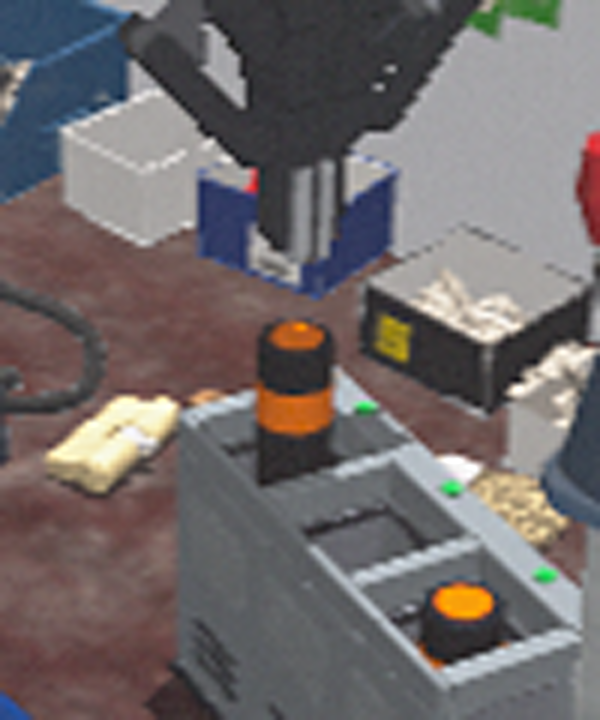

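```bash
python3 -m handwheel '[0,0,0,1.5,0,0,0, 0,0,0,1.2,0,0,0, 0,0,0,0.8,0,0,0, 0,0,0,0.8,0,0,0, 0,0,0,0.8,0,0,0, 0,0,0,0.8,0,0,0, 0,0,0,0.8,0,0,0, 0,0,0,0.6,0,0,0, 0,0,0,0.5,0,0,0, 0,0,0,0.3,0,0,0, 0,0,0,0.1,0,0,0, 0,0,0,0.1,0,0,0, 0,0,0,0.1,0,0,0, 0,0,0,0,0,0,0, 0,0,0,0,0,0,0, 0,0,0,0,0,0,0]'
python3 - <<'E'
from h import *
to(636.8,311.5,115.5,-5)
E
```

```text
t: 37.5
position: [637.5, 312.1, 116.1]
tcp_rot: [0.522, 0.478, -0.521, 0.478]
force: [-4.1, -1.3, 9.0]
opening: 0.2
pos [637.5 312.1 116.1] yaw -5.0 shift cm [ 0.06 -0.07  0.07] down in tool [ 1.e+00 -1.e-03  7.e-04] F [-4.1 -1.3  9. ] open 0.2 t 37.5 q [0.46 0.73 0.48 1.32 0.   2.11] turn ax 0.0
```

Bottomed at −8 mm with 9 N. Release, back off, retract away from everything.

```bash
python3 -m handwheel '[0,0,0,-0.5,0,0,0, 0,0,0,-1,0,0,0, 0,0,0,-2,0,0,0, 0,0,0,-3,0,0,0, 0,0,0,-4,0,0,0, 0,0,0,-3,0,0,0, 0,0,0,0,-3,0,0, 0,0,0,0,-4,0,0, 0,0,0,0,-4,0,0, 0,0,0,0,-4,2,0, 0,0,0,0,-4,3,0, 0,0,0,0,-4,3,0, 0,0,0,0,-3,3,0, 0,0,0,0,0,3,0, 0,0,0,0,0,0,0, 0,0,0,0,0,0,0, 0,0,0,0,0,0,0,0,0,0,0,0,0,0,0,0,0,0,0,0,0]'
python3 - <<'E'
from h import *
to(636.8,311.5,115.5,-5)
d=shot("side","d21",(190,120,370,300),4)
d=shot("scene","s21",(205,140,385,310),4)
d=shot("wrist","w21")
E
```

```text
t: 39.4
position: [366.6, 195.9, 249.0]
tcp_rot: [-0.521, -0.478, 0.521, -0.478]
force: [0.0, -0.5, -0.8]
opening: 0.3
pos [366.6 195.9 249. ] yaw -4.95 shift cm [ 13.33  25.93 -13.86] down in tool [ 1.e+00  7.e-04 -3.e-04] F [ 0.  -0.5 -0.8] open 0.3 t 39.4 q [ 0.49  0.07 -0.16  1.35  0.    2.15] turn ax 0.05
```

View pics/d21.png

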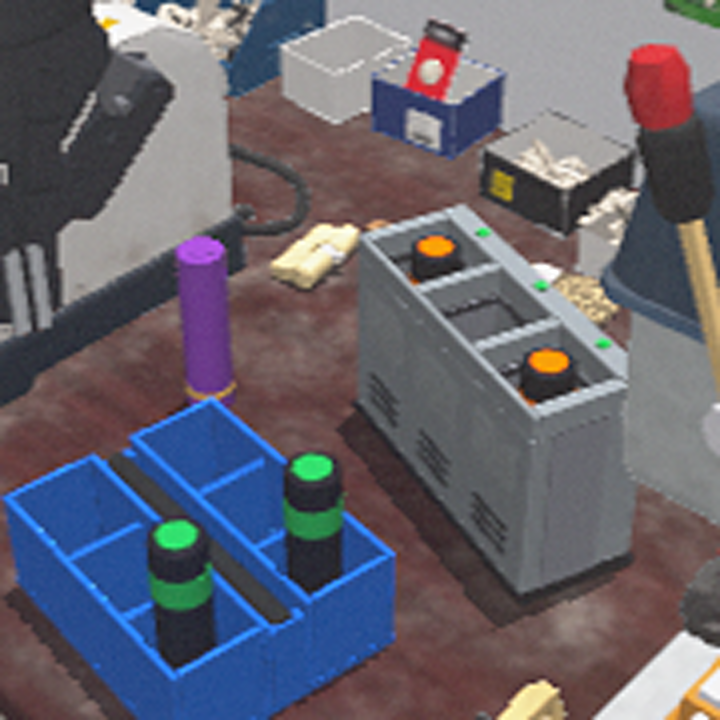

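View pics/s21.png

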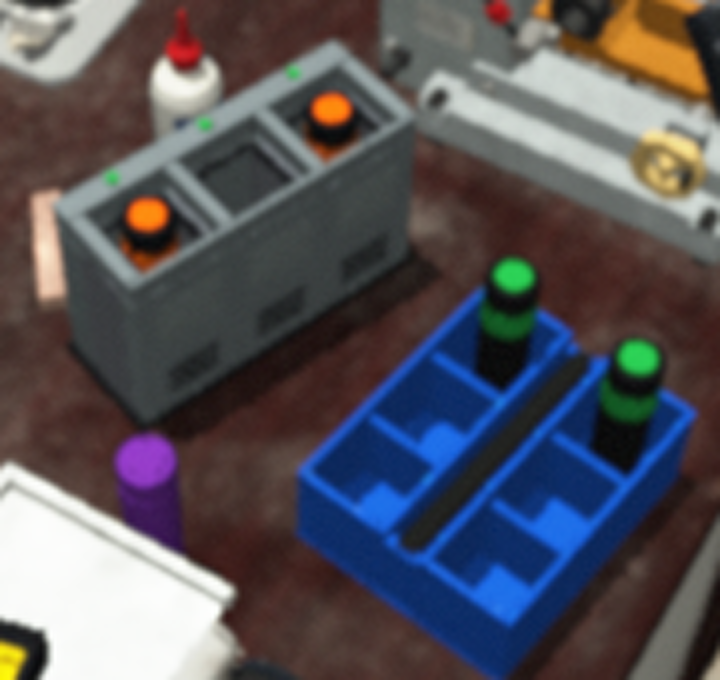

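View pics/w21.png

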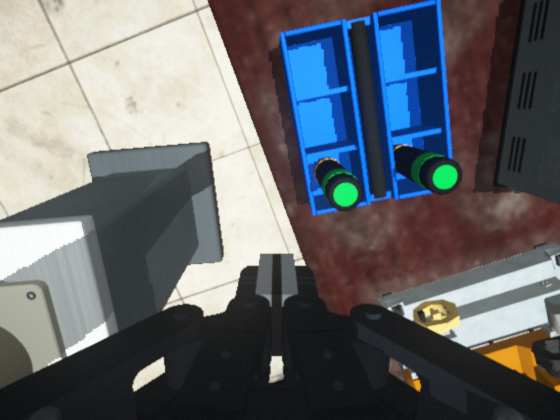

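```bash
python3 -m handwheel '[0,0,0,0,0,0,0,0,0,0,0,0,0,0,0,0,0,0,0,0,0,0,0,0,0,0,0,0]'; python3 - <<'E'
from h import *
for n in("scene","side"):
    d=eyes.read_camera(n)
    for b in blobs(d,(3,180,120),(18,255,255),15)+blobs(d,(50,150,90),(75,255,255),25):
        if 200<b[0][0]<345 and b[0][1]>140 : print(n,b,unproj(d,*b[0],124).round(1),unproj(d,*b[0],114).round(1))
env.finish_job()
E
```

```text
t: 39.95
position: [366.2, 195.2, 249.4]
tcp_rot: [0.521, 0.478, -0.521, 0.478]
force: [-0.9, -0.1, -0.3]
opening: 0.6
scene ([287.4, 166.7], [283, 163, 10, 8, 64]) [624.6 196.8 124. ] [631.1 190.3 114. ]
scene ([241.5, 193.3], [237, 190, 10, 8, 72]) [635.6 312.1 124. ] [642.3 307.1 114. ]
scene ([332.9, 208.5], [328, 205, 11, 8, 71]) [485.9 208.7 124. ] [490.5 202.3 114. ]
side ([298.6, 181.2], [295, 179, 8, 5, 17]) [638.9 312.9 124. ] [647.9 325.4 114. ]
side ([337.3, 332.8], [327, 316, 28, 27, 168]) [462.8 -38.1 124. ] [468.1 -32.9 114. ]
side ([267.5, 236.4], [263, 234, 10, 6, 52]) [486.5 191.9 124. ] [492.3 201.9 114. ]
side ([267.6, 250.2], [261, 245, 14, 10, 83]) [467.7 160.4 124. ] [473.1 169.7 114. ]
side ([233.5, 253.2], [229, 250, 10, 7, 60]) [413.8 185.7 124. ] [418.1 195.5 114. ]
side ([234.8, 267.7], [228, 263, 14, 9, 88]) [399.6 153.3 124. ] [403.6 162.4 114. ]
the job is handed in; nothing more can be done
```

The job is done and handed in at about 40 s of robot time. No verdict is reported, so success rests on my own checks.

- **Charged sticks:** Both charged sticks (slots 0 and 2) were released with a full press, pulled out and stood in free pockets of the caddy.
- **Flat sticks:** Both flat sticks from the caddy went into the popped-up slots 0 and 2, and I pressed each fully down until it locked. I never pressed slot 1, so it stays empty and locked.
- **Caddy:** It shifted about 5 mm during the run. I re-measured it and placed the second charged stick by the new position.

**Last checks:**
- In both final camera views the two orange discs sit at the dock-top level, within about 2 px of where the charged discs stood. They lie about 1–3 mm from the slot centres.
- Both charged sticks stand upright in the caddy.
- The oil bottle and copper bar look unmoved by eye; I did not measure them.
- The gripper is well clear of everything.
- No check failed. On the first press of the slot 0 flat stick the force read only 1.6 N, so I pressed 2 mm further in the same stroke; it reached 8.7 N and locked.

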